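# Clear the desktop printer's catch tray

### The job

The desktop printer has finished an order: first turn its selector knob so that the white pointer line faces the black index mark on the dial, to stop the printer. Then clear its catch tray: put all the pen rests (the grey grooved blocks) in the plywood tote, and lay all the round grey coasters flat on top of one another in one neat stack centred on the white plate. Leave the mug, pen pot, bowl, tape and camera where they are, and leave the knob on its mark.

Things in the scene. Friction and masses are not known exactly. Their poses are not given: they have to be found in the camera images.
- machine: White desktop printer, fixed. Origin: on the table under the centre of its shallow black catch tray, 270 (x) by 250 mm (y), floor 4 mm and wall tops 9 mm above the table, walls 4 mm thick. Chute and housing (130 mm tall, face 210 mm from the origin; open frame above it to 310 mm) on the -y side. White control pod with the knob (110 x 110 mm, top 14 mm above the table) centred at (60, 200) mm.
- knob (a joint): Angle of the printer's black selector knob on the control pod, rad, positive anticlockwise seen from above; at 0 its white pointer line points along the machine's +x, so the pointer's direction in the world is the machine's yaw plus this. Turns freely from -0.6 to 2.4, light friction (0.05 N m), stays where it is left.
- knob_grip (a point): On the knob's axis, 44 mm above the table: TCP height for gripping. The grip is an upright black bar 53 mm long, 14 mm wide, its top 56 mm and its foot 24 mm above the table, on a round skirt of 56 mm diameter. x axis: along the bar, towards the end with the white pointer line.
- collar: The flat aluminium dial plate (88 mm diameter, top 17 mm above the table) round the knob's foot, fixed, with one black index mark. Origin on the knob's axis. Its x axis points from the axis to the index mark (32 mm out).
- plate_top (a point): Centre of the top of the flat white round plate without a rim: 120 mm diameter, 8 mm thick, fixed to the table. z axis up.
- tote: Open plywood tote, fixed: 210 mm (x) by 160 mm (y) by 60 mm tall, walls and floor 4 mm. Origin under its centre.
- coaster1: A round grey printed coaster: plain disc 56 mm in diameter, 14 mm thick, about 35 g, the same either way up. Origin at its centre, z axis along the disc's axis. Starts flat in the catch tray. May be absent.
- coaster2: A round grey printed coaster: plain disc 56 mm in diameter, 14 mm thick, about 35 g, the same either way up. Origin at its centre, z axis along the disc's axis. Starts flat in the catch tray. May be absent.
- coaster3: A round grey printed coaster: plain disc 56 mm in diameter, 14 mm thick, about 35 g, the same either way up. Origin at its centre, z axis along the disc's axis. Starts flat in the catch tray. May be absent.
- coaster4: A round grey printed coaster: plain disc 56 mm in diameter, 14 mm thick, about 35 g, the same either way up. Origin at its centre, z axis along the disc's axis. Starts flat in the catch tray. May be absent.
- coaster5: A round grey printed coaster: plain disc 56 mm in diameter, 14 mm thick, about 35 g, the same either way up. Origin at its centre, z axis along the disc's axis. Starts flat in the catch tray. May be absent.
- rest1: A grey printed pen rest: block 62 mm (x) by 30 mm (y) by 28 mm (z), about 50 g, three dark pen grooves across its top (look only). Origin at its centre. Starts upright in the catch tray, any yaw. May be absent.
- rest2: A grey printed pen rest: block 62 mm (x) by 30 mm (y) by 28 mm (z), about 50 g, three dark pen grooves across its top (look only). Origin at its centre. Starts upright in the catch tray, any yaw. May be absent.
- rest3: A grey printed pen rest: block 62 mm (x) by 30 mm (y) by 28 mm (z), about 50 g, three dark pen grooves across its top (look only). Origin at its centre. Starts upright in the catch tray, any yaw. May be absent.
- mug: White mug, 76 mm diameter, 85 mm tall. Not part of the job. Origin under its centre.
- penpot: Concrete pen pot, 72 mm diameter, 95 mm tall, pens up to 150 mm. Not part of the job. Origin under its centre.
- bowl: Faceted concrete bowl, 92 mm wide, 45 mm tall. Not part of the job. Origin under its centre.
- tape: Roll of paper tape, 90 mm diameter, 20 mm tall, lying flat. Not part of the job. Origin under its centre.
- camera: Black compact camera, about 75 by 100 mm, 63 mm tall. Not part of the job. Origin under its centre.
Things that resemble listed ones, but are neither listed nor needed, are in the scene too. Leave any pink or yellow look-alike of the coaster4 alone.

How it is judged:
On the way:
1. the knob's pointer faces the index mark (within 8 degrees) before any part has been brought to the plate or tote (angle between the x axis of knob_grip and the x axis of collar, either way round below 0.14 rad and value of joint knob below 0.9 rad and horizontal distance between each of coaster1, coaster2, coaster3, coaster4, coaster5, rest1, rest2, rest3 and plate_top above 0.09 m and horizontal distance between each of coaster1, coaster2, coaster3, coaster4, coaster5, rest1, rest2, rest3 and tote above 0.14 m), for 0.3 s.
At the end, for the whole second after the job is handed in: The knob's pointer is within 8 degrees of the index mark; every coaster present lies flat (within 7 degrees) with its centre within 10 mm of the plate's axis, so that they form one stack; every pen rest present lies inside the tote below its rim; all at rest (angle between the x axis of knob_grip and the x axis of collar, either way round below 0.14 rad and value of joint knob below 0.9 rad and velocity of joint knob below 0.05 rad/s and horizontal distance between each of coaster1, coaster2, coaster3, coaster4, coaster5 and plate_top below 0.01 m and angle between the z axis of each of coaster1, coaster2, coaster3, coaster4, coaster5 and the z axis of plate_top, either way round below 0.12 rad and linear speed of each of coaster1, coaster2, coaster3, coaster4, coaster5, rest1, rest2, rest3 below 0.02 m/s and x of rest1 in the frame of tote between -0.1 and 0.1 m and y of rest1 in the frame of tote between -0.075 and 0.075 m and z of each of rest1, rest2, rest3 in the frame of tote below 0.055 m and x of rest2 in the frame of tote between -0.1 and 0.1 m and y of rest2 in the frame of tote between -0.075 and 0.075 m and x of rest3 in the frame of tote between -0.1 and 0.1 m and y of rest3 in the frame of tote between -0.075 and 0.075 m); the robot touches nothing.
It fails at once if a bystander (mug, pen pot, bowl, tape, camera) is moved more than 40 mm (distance of any of mug, penpot, bowl, tape, camera from where it was at the start of the episode above 0.04 m).
Of coaster1, coaster2, coaster3, coaster4, coaster5 only 4 to 5 are there at a start; the rules pass over those that are not, and their reading is None.
Of rest1, rest2, rest3 only 2 to 3 are there at a start; the rules pass over those that are not, and their reading is None.
At some moment in a run one of rest1, rest2, rest3 may be knocked a few centimetres aside while the robot is not near it.
Once in a run the grip may slacken for a moment while it holds something.
It also fails if it takes over 210 s, if anything falls off the work surface, if the arm or the gripper's body presses on something with over 40 N, if the wrist force passes 120 N, or if a joint passes its speed limit or range.

### The arm

A 6-joint arm with a two-finger parallel gripper is mounted at the origin on the work surface. World frame = base frame: x ahead of the robot, y to its left, z up, the work surface at z = 0. Lengths are in m, angles in rad, forces in N, time in s.
With the tool pointing down it reaches from about 0.375 to 0.9 m from the base axis. Payload 3.1 kg.
Tool frame: the origin (TCP) lies between the finger pads, 19 mm behind the fingertips; this is the grasp point; z points along the fingers, x is the direction in which the jaws open and shut, and the axes are right-handed (so a half turn about z gives the same grasp; the last joint's range is limited). The gripper opens to 87 mm and grips with 3 to 60 N. Pads are 19 mm wide; open, the fingers measure 117 mm over their backs; the gripper's body (75 mm by 190 mm) begins 51 mm behind the grasp point.
Start: joints at [1.012, 0.527, 1.433, -0, 1.181, -0.178], TCP at [0.232, 0.58, 0.241] pointing down, gripper open.
Joint ranges: [-3.08, 3.08], [-0.75, 2.2], [0.22, 2.44], [-1.43, 4.57], [0, 2.65], [-2.85, 2.85]. Speed limits (rad/s): [2.79, 2.79, 3.14, 3.14, 3.14, 3.14].

### API

Orientations are given as a unit quaternion [x, y, z, w].
In Python, from rig import status, eyes, robot gives the robot as it stands. The module is installed in compiled form; this text tells all that it offers.
- The arm moves only by the tool step_arm, never from a script. Its argument "steps" is a list of rows, each a list of 7 numbers: the closure, from -1 (fully open) to 1 (shut), so that 0 is half open, then the shift along the tool's x, y, z each as a share of 0.025 m, from -1 to 1, then the turn, a rotation vector about the tool's x, y, z each as a share of 8 degrees, from -1 to 1. In form: [[jaw, dx, dy, dz, rx, ry, rz], ...]. A call has exactly 10 rows; each row shifts and turns the commanded pose from where the row before left it, along the tool's axes as they then stand; what a row does not reach is not made up. A row lasts 1/10 s, in which the tool goes at most 50 mm and 8.59 degrees, less where a joint would pass 70% of its speed; a pose out of reach is approached as far as the arm can. A call with a number of a shift or a turn outside -1 to 1 is refused whole. A call with a gripper value outside its range is refused whole. The fingers move at their own pace and stop on an object; "squeeze" is the grip in N (left out, the last holds). Time passes only in rows, so rows that do not move let the fingers close, or fill a call up. It gives the time, the measured TCP pose, the force and the opening at its end, in the units of the state.
- status.get_obs(): the state, without advancing time (a new reading comes with each control period).
- eyes.camera(name): name is "scene" or "top" or "wrist"; returns (picture, depth): 480x640x3 uint8, red, green, blue; 480x640 float32, m along the optical axis (not along the pixel's ray), 0 where there is no reading.
- eyes.camera_info(name): a dict with "K" (3x3 intrinsics, pixels), "R" (3x3) and "t" (3): a world point X has camera coordinates R X + t. Camera axes: x right, y down, z forward; pixel columns grow to the right and rows downward; lengths in m; the calibration is good to about 2 mm. A picture is of the moment at which its call begins: read the wrist's pose just before it. camera_info takes no time and is no camera call; for the wrist camera it gives the pose at the moment of the call.
- robot.hand_in(): hands the job in, once; it reports no verdict.
The state is a dict: "time": time; "q": joint angles; "joint_velocities": joint speeds; "joint_torque": joint torques, N m; "position": TCP position; "tool_rot": TCP orientation; "ft_force": force on the tool from outside, world axes, zero at the start; "moment": the same for the moment, N m; "grip_width": finger opening in m.
Only numpy, scipy, OpenCV 4.12 (cv2) and the standard library are available. Lean on these libraries where they do the work, as an engineer would, in place of code of your own. Each camera call takes 0.05 s, during which the arm holds its last target.

## Working session

There is one attempt and no reset: what is moved stays moved. The work goes in short steps, Python scripts to look and compute and a tool call to move; the robot and the scene stay as the last step left them, time stands still between calls to the robot, and variables do not carry over. Pictures are saved under pics/ and viewed, and the job is handed in when it is done.

Besides the shell and the picture viewer there is one more tool, called after ">>>" as name(argument=value, ...) on one line, values as JSON. step_arm: Moves the arm, as the interface text tells. Its arguments: {"type":"object","properties":{"steps":{"type":"array"},"squeeze":{"type":"number"}},"required":["steps"]}

```bash
mkdir -p pics
cat > h.py <<'E'
import numpy as np, cv2
from rig import status, eyes, robot
from scipy.spatial.transform import Rotation as Rn
def snap(name,fn):
    ci=eyes.camera_info(name); im,d=eyes.camera(name)
    cv2.imwrite('pics/'+fn+'.png',cv2.cvtColor(im,cv2.COLOR_RGB2BGR)); np.savez('pics/'+fn+'.npz',im=im,d=d,**{k:np.array(ci[k]) for k in 'KRt'})
    return im,d,ci
def ray(ci,u,v,z):
    K,R,t=[np.array(ci[k]) for k in 'KRt']
    o=-R.T@t.ravel(); w=R.T@np.linalg.inv(K)@np.array([u,v,1.]); s=(z-o[2])/w[2]; return o+s*w
def proj(ci,X):
    K,R,t=[np.array(ci[k]) for k in 'KRt']
    c=K@(R@np.array(X)+t.ravel()); return c[:2]/c[2]
E
python3 - <<'E'
from h import *
o=status.get_obs(); print(o)
for n in ['scene','top','wrist']:
    im,d,ci=snap(n,n+'0'); print(n,np.round(-ci['R'].T@np.array(ci['t']).ravel(),3),np.round(ci['R'][2],2), ci['K'][0])
E
```

```text
{'time': 0.0, 'q': array([ 1.01148336e+00,  5.28477576e-01,  1.43388463e+00,  1.01572605e-07,
        1.18136382e+00, -1.78513871e-01]), 'joint_velocities': array([ 0.00168449, -0.00114793, -0.00019257, -0.00125582,  0.00048046,
        0.00018835]), 'joint_torque': array([-1.55751128e-03, -4.40050256e+01, -1.76586199e+01,  6.32878882e-02,
        5.83287387e-02, -1.55605203e-04]), 'position': array([0.23190541, 0.57965577, 0.24027018]), 'tool_rot': array([ 8.28148815e-01,  5.60507272e-01, -9.75517893e-04,  4.31481516e-04]), 'ft_force': array([ 0.08355606, -1.47061909, -0.62979501]), 'moment': array([-0.07498217, -0.06580352, -0.00980538]), 'grip_width': 0.08689701481443575}
scene [1.134 0.77  0.79 ] [-0.5  -0.62 -0.61] [585.69199633   0.         313.48942711]
top [0.34  0.013 1.071] [ 0.19  0.01 -0.98] [492.9003365    0.         320.02456443]
wrist [0.155 0.612 0.385] [ 0.28 -0.11 -0.95] [432.27262161   0.         325.44940703]
```

View pics/top0.png

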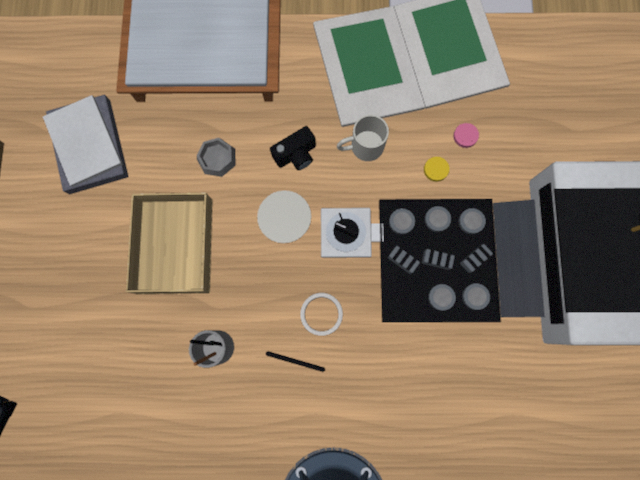

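View pics/scene0.png

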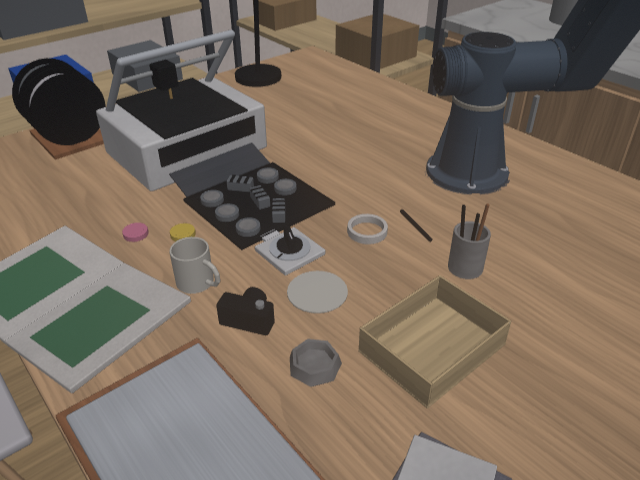

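View pics/wrist0.png

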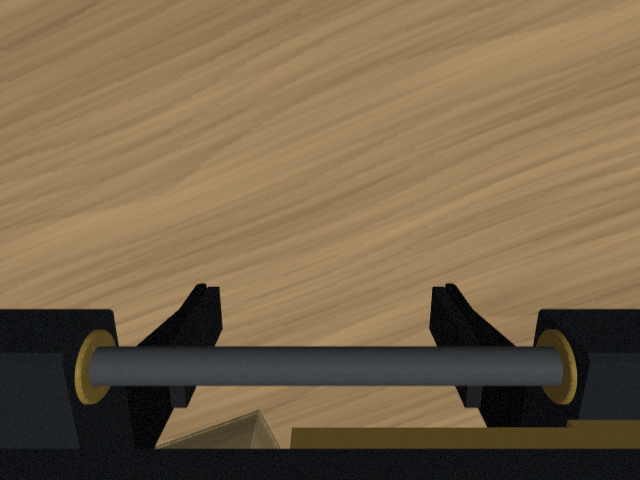

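The top view shows 5 grey discs in the tray, at (402,221), (438,218), (473,221), (442,297) and (477,297). It also shows 3 grooved blocks, at (404,260), (439,260) and (477,259).

Things that could be mistaken for a coaster are the yellow disc (437,169), the pink disc (466,135) and the tape (321,314). The plate is at (285,217), the tote at (171,243) and the knob at (346,231). I'll check with a close crop.

Run:
```python
import cv2
im=cv2.imread('pics/top0.png')
cv2.imwrite('pics/c1.png',cv2.resize(im[180:340,310:510],None,fx=4,fy=3.75 if 0 else 4,interpolation=cv2.INTER_CUBIC)[:600])
cv2.imwrite('pics/c2.png',cv2.resize(im[195:270,310:390],None,fx=8,fy=8,interpolation=cv2.INTER_CUBIC))
```

```text
(no output)
```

View pics/c1.png

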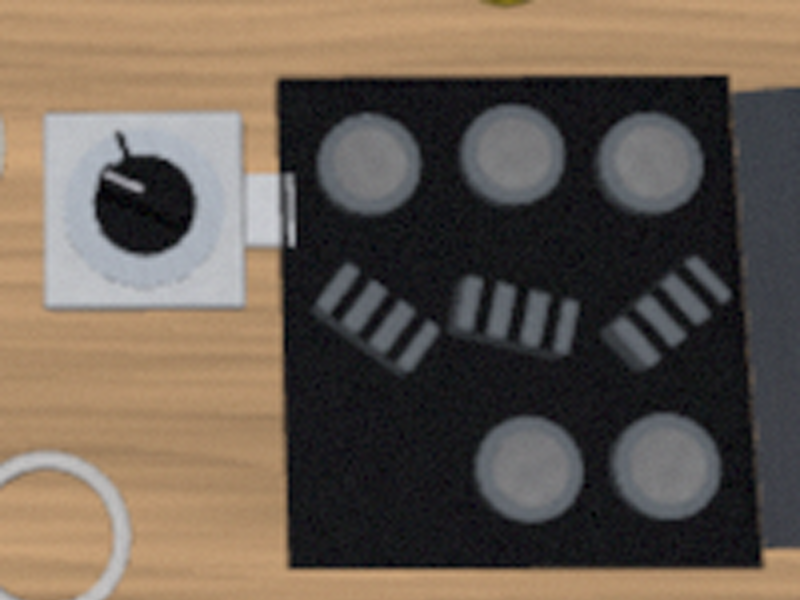

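View pics/c2.png

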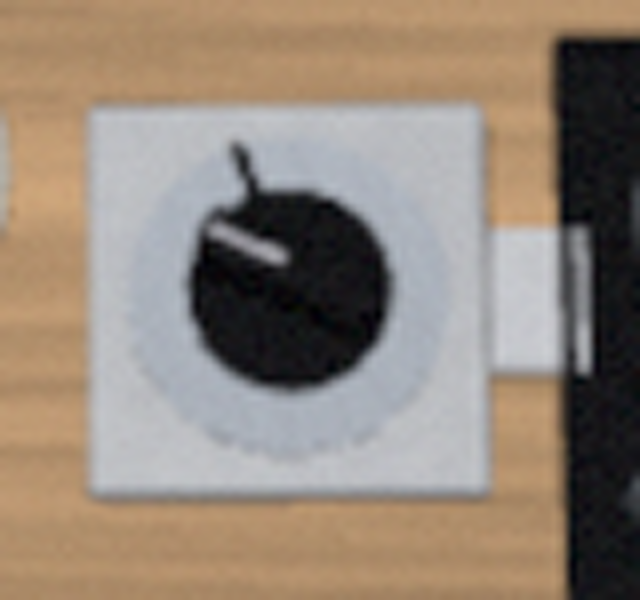

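The crop confirms five plain grey coasters and three grooved rests. The pointer line runs from (345,227) to (336,223) and the index mark is at about (340,214). Next I'll measure them.

```bash
cat > meas.py <<'E'
from h import *
def load(fn):
    z=np.load('pics/'+fn+'.npz'); return z['im'],z['d'],{k:z[k] for k in 'KRt'}
def blobs(mask,amin,amax):
    cs,_=cv2.findContours(mask.astype(np.uint8),cv2.RETR_EXTERNAL,cv2.CHAIN_APPROX_NONE)
    return [c for c in cs if amin<cv2.contourArea(c)<amax]
E
python3 - <<'E'
from meas import *
im,d,ci=load('top0')
hsv=cv2.cvtColor(im,cv2.COLOR_RGB2HSV)
print([im[v,u].tolist() for u,v in [(402,221),(390,240),(285,217),(430,297),(346,240),(326,250),(404,260)]])
tray=np.zeros(im.shape[:2],bool); tray[202:320,384:498]=1
m=tray&(im.max(2)>52)
m=cv2.morphologyEx(m.astype(np.uint8),cv2.MORPH_CLOSE,np.ones((5,5)))
for c in blobs(m,150,1200):
    (u,v),r=cv2.minEnclosingCircle(c); rr=cv2.minAreaRect(c); M=cv2.moments(c); cu,cv_=M['m10']/M['m00'],M['m01']/M['m00']
    print(np.round([u,v,r,cu,cv_],1),cv2.contourArea(c),'coaster top',np.round(ray(ci,cu,cv_,.018),4),'mid',np.round(ray(ci,cu,cv_,.022),4), 'rect',[np.round(x,1) for x in rr[:2]],rr[2],'depth',d[int(cu*0+v),int(u)])
# plate
m=(hsv[...,1]<45)&(im.max(2)>100); m[:180]=0;m[250:]=0;m[:,:250]=0;m[:,318:]=0
for c in blobs(m,800,4000):
    e=cv2.fitEllipse(c); print('plate',e,np.round(ray(ci,*e[0],.008),4))
E
```

```text
[[121, 122, 123], [20, 20, 23], [186, 186, 179], [99, 105, 109], [26, 23, 29], [189, 192, 195], [13, 15, 17]]
[441.9 296.9  13.7 441.9 297. ] 539.5 coaster top [ 0.4141 -0.231   0.018 ] mid [ 0.4138 -0.2301  0.022 ] rect [array([442., 297.]), array([26., 26.])] 90.0 depth 1.0442592
[475.8 296.5  13.9 476.1 296.1] 543.5 coaster top [ 0.4161 -0.3031  0.018 ] mid [ 0.4159 -0.3019  0.022 ] rect [array([476., 296.]), array([26., 26.])] 90.0 depth 1.040353
[421.  256.5  33.  420.7 259. ] 817.5 coaster top [ 0.4953 -0.189   0.018 ] mid [ 0.4947 -0.1882  0.022 ] rect [array([420.6, 261.2]), array([65.8, 25.8])] 5.52754020690918 depth 1.0751185
[472.  220.6  13.3 471.9 220.4] 506.5 coaster top [ 0.5803 -0.3035  0.018 ] mid [ 0.5794 -0.3023  0.022 ] rect [array([472. , 220.5]), array([25., 26.])] 90.0 depth 1.0719353
[401.8 220.5  13.  401.7 220.6] 494.0 coaster top [ 0.5801 -0.1507  0.018 ] mid [ 0.5791 -0.1501  0.022 ] rect [array([401.5, 220.5]), array([25., 25.])] 90.0 depth 1.0770841
[437.7 218.5  13.1 437.6 218.2] 495.0 coaster top [ 0.5852 -0.2291  0.018 ] mid [ 0.5843 -0.2282  0.022 ] rect [array([437.5, 218.5]), array([25., 25.])] 90.0 depth 1.0745602
[492.8 241.   39.2 482.9 247.9] 586.5 coaster top [ 0.5195 -0.3237  0.018 ] mid [ 0.5188 -0.3224  0.022 ] rect [array([479., 241.]), array([78., 36.])] 90.0 depth 1.0785204
plate ((283.82305908203125, 216.4213409423828), (51.463218688964844, 52.735477447509766), 72.58126068115234) [0.5918 0.1081 0.008 ]
```

Run:
```python
from meas import *
im,d,ci=load('top0')
f=lambda u,v,s=8,x0=310,y0=195:((u+.5)/s-.5+x0,(v+.5)/s-.5+y0)
for nm,p,z in [('skirt',(290,290),.024),('skirt20',(290,290),.02),('pod TL',(90,104),.014),('TR',(485,104),.014),('BL',(92,494),.014),('BR',(490,490),.014),('mark',(238,147),.017),('markin',(256,190),.017),('pt out',(209,227),.056),('pt in',(287,259),.056)]:
    print(nm,np.round(ray(ci,*f(*p),z),4))
for nm,p,z in [('trTL',(280,78),.009),('trTR',(727,76),.009),('trBL',(291,568),.009),('trBR',(760,567),.009)]:
    print(nm,np.round(ray(ci,*f(*p,4,310,180),z),4))
for nm,p in [('tote TL',(132,196)),('TR',(208,195)),('BL',(130,292)),('BR',(208,292))]:
    print(nm,np.round(ray(ci,*p,.06),4))
```

```text
skirt [ 0.556  -0.0283  0.024 ]
skirt20 [ 0.5568 -0.0284  0.02  ]
pod TL [0.6104 0.0261 0.014 ]
TR [ 0.6104 -0.0828  0.014 ]
BL [0.5016 0.0253 0.014 ]
BR [ 0.5028 -0.0824  0.014 ]
mark [ 0.5975 -0.0146  0.017 ]
markin [ 0.5854 -0.0194  0.017 ]
pt out [ 0.5663 -0.0058  0.056 ]
pt in [ 0.5577 -0.0263  0.056 ]
trTL [ 0.631  -0.1045  0.009 ]
trTR [ 0.6319 -0.3519  0.009 ]
trBL [ 0.3625 -0.1049  0.009 ]
trBR [ 0.3636 -0.3524  0.009 ]
tote TL [0.6244 0.4285 0.06  ]
TR [0.6264 0.266  0.06  ]
BL [0.4202 0.4173 0.06  ]
BR [0.4205 0.2565 0.06  ]
```

```bash
cat > plan.py <<'E'
from h import *
def pose():
    o=status.get_obs(); R=Rn.from_quat(o['tool_rot']).as_matrix()
    return np.array(o['position']),np.arctan2(R[1,0],R[0,0]),o
def plan(wps,vmax=.95,start=None):
    """wps: (x,y,z,yaw,jaw[,n]); prints rows for the moves"""
    p,yaw,o=pose(); print('t',round(o['time'],2),'at',np.round(p,4),'yaw',round(yaw,3),'w',round(o['grip_width'],4))
    out=[]
    for wp in wps:
        if len(wp)==2:   # (jaw,n) dwell
            out+= [[wp[0],0,0,0,0,0,0]]*wp[1]; continue
        x,y,z,yw,jaw=wp[:5]; v=wp[5] if len(wp)>5 else vmax
        d=np.array([x,y,z])-p; dy=(yw-yaw+np.pi)%(2*np.pi)-np.pi
        n=int(max(1,np.ceil(max(np.linalg.norm(d[:2])/.025/v,abs(d[2])/.025/v,abs(dy)/np.radians(8)/v)-.02)))
        for i in range(n):
            a=np.array([np.cos(yaw),np.sin(yaw)]); b=np.array([np.sin(yaw),-np.cos(yaw)])
            s=d/n
            r=[jaw,round(float(s[:2]@a)/.025,2),round(float(s[:2]@b)/.025,2),round(-s[2]/.025,2),0,0,round(-dy/n/np.radians(8),2)]
            out.append([0 if q==0 else q for q in r]); yaw+=dy/n
        p=np.array([x,y,z],float)
    print(len(out),'rows')
    while len(out)%10: out.append([out[-1][0]]+[0]*6)
    for i in range(0,len(out),10): print('['+','.join('['+','.join('%g'%q for q in r)+']' for r in out[i:i+10])+']')
E
python3 - <<'E'
from plan import *
plan([(.557,-.0285,.16,-.40,-1)])
E
```

```text
t 0.15 at [0.232  0.5798 0.2405] yaw 1.19 w 0.0871
30 rows
[[-1,-0.59,0.7,0.11,0,0,0.38],[-1,-0.55,0.73,0.11,0,0,0.38],[-1,-0.51,0.76,0.11,0,0,0.38],[-1,-0.47,0.79,0.11,0,0,0.38],[-1,-0.43,0.81,0.11,0,0,0.38],[-1,-0.39,0.83,0.11,0,0,0.38],[-1,-0.34,0.85,0.11,0,0,0.38],[-1,-0.3,0.87,0.11,0,0,0.38],[-1,-0.25,0.88,0.11,0,0,0.38],[-1,-0.2,0.9,0.11,0,0,0.38]]
[[-1,-0.15,0.91,0.11,0,0,0.38],[-1,-0.11,0.91,0.11,0,0,0.38],[-1,-0.06,0.92,0.11,0,0,0.38],[-1,-0.01,0.92,0.11,0,0,0.38],[-1,0.04,0.92,0.11,0,0,0.38],[-1,0.09,0.92,0.11,0,0,0.38],[-1,0.14,0.91,0.11,0,0,0.38],[-1,0.18,0.9,0.11,0,0,0.38],[-1,0.23,0.89,0.11,0,0,0.38],[-1,0.28,0.88,0.11,0,0,0.38]]
[[-1,0.32,0.86,0.11,0,0,0.38],[-1,0.37,0.84,0.11,0,0,0.38],[-1,0.41,0.82,0.11,0,0,0.38],[-1,0.46,0.8,0.11,0,0,0.38],[-1,0.5,0.77,0.11,0,0,0.38],[-1,0.54,0.75,0.11,0,0,0.38],[-1,0.58,0.72,0.11,0,0,0.38],[-1,0.61,0.68,0.11,0,0,0.38],[-1,0.65,0.65,0.11,0,0,0.38],[-1,0.68,0.62,0.11,0,0,0.38]]
```

>>> step_arm(steps=[[-1, -0.59, 0.7, 0.11, 0, 0, 0.38], [-1, -0.55, 0.73, 0.11, 0, 0, 0.38], [-1, -0.51, 0.76, 0.11, 0, 0, 0.38], [-1, -0.47, 0.79, 0.11, 0, 0, 0.38], [-1, -0.43, 0.81, 0.11, 0, 0, 0.38], [-1, -0.39, 0.83, 0.11, 0, 0, 0.38], [-1, -0.34, 0.85, 0.11, 0, 0, 0.38], [-1, -0.3, 0.87, 0.11, 0, 0, 0.38], [-1, -0.25, 0.88, 0.11, 0, 0, 0.38], [-1, -0.2, 0.9, 0.11, 0, 0, 0.38]])

```text
time: 1.15
position: [0.3404, 0.3771, 0.2135]
tool_rot: [0.946, 0.323, -0.0, 0.0]
ft_force: [0.2, 0.2, 0.1]
grip_width: 0.0865
```

>>> step_arm(steps=[[-1, -0.15, 0.91, 0.11, 0, 0, 0.38], [-1, -0.11, 0.91, 0.11, 0, 0, 0.38], [-1, -0.06, 0.92, 0.11, 0, 0, 0.38], [-1, -0.01, 0.92, 0.11, 0, 0, 0.38], [-1, 0.04, 0.92, 0.11, 0, 0, 0.38], [-1, 0.09, 0.92, 0.11, 0, 0, 0.38], [-1, 0.14, 0.91, 0.11, 0, 0, 0.38], [-1, 0.18, 0.9, 0.11, 0, 0, 0.38], [-1, 0.23, 0.89, 0.11, 0, 0, 0.38], [-1, 0.28, 0.88, 0.11, 0, 0, 0.38]])

```text
time: 2.15
position: [0.4488, 0.174, 0.186]
tool_rot: [0.998, 0.063, -0.0, 0.0]
ft_force: [0.8, 0.2, -0.2]
grip_width: 0.0869
```

>>> step_arm(steps=[[-1, 0.32, 0.86, 0.11, 0, 0, 0.38], [-1, 0.37, 0.84, 0.11, 0, 0, 0.38], [-1, 0.41, 0.82, 0.11, 0, 0, 0.38], [-1, 0.46, 0.8, 0.11, 0, 0, 0.38], [-1, 0.5, 0.77, 0.11, 0, 0, 0.38], [-1, 0.54, 0.75, 0.11, 0, 0, 0.38], [-1, 0.58, 0.72, 0.11, 0, 0, 0.38], [-1, 0.61, 0.68, 0.11, 0, 0, 0.38], [-1, 0.65, 0.65, 0.11, 0, 0, 0.38], [-1, 0.68, 0.62, 0.11, 0, 0, 0.38]])

```text
time: 3.15
position: [0.5566, -0.029, 0.1584]
tool_rot: [0.98, -0.201, -0.0, -0.0]
ft_force: [-0.1, -0.7, 0.2]
grip_width: 0.0868
```

Run:
```python
from plan import *
snap('wrist','w1')
plan([(.557,-.0285,.044,-.40,-1,.6)])
```

```text
t 3.2 at [ 0.5593 -0.0324  0.1583] yaw -0.407 w 0.0868
8 rows
[[-1,-0.02,-0.01,0.57,0,0,-0.01],[-1,-0.02,-0.01,0.57,0,0,-0.01],[-1,-0.02,-0.01,0.57,0,0,-0.01],[-1,-0.02,-0.01,0.57,0,0,-0.01],[-1,-0.02,-0.01,0.57,0,0,-0.01],[-1,-0.02,-0.01,0.57,0,0,-0.01],[-1,-0.02,-0.01,0.57,0,0,-0.01],[-1,-0.02,-0.01,0.57,0,0,-0.01],[-1,0,0,0,0,0,0],[-1,0,0,0,0,0,0]]
```

View pics/w1.png

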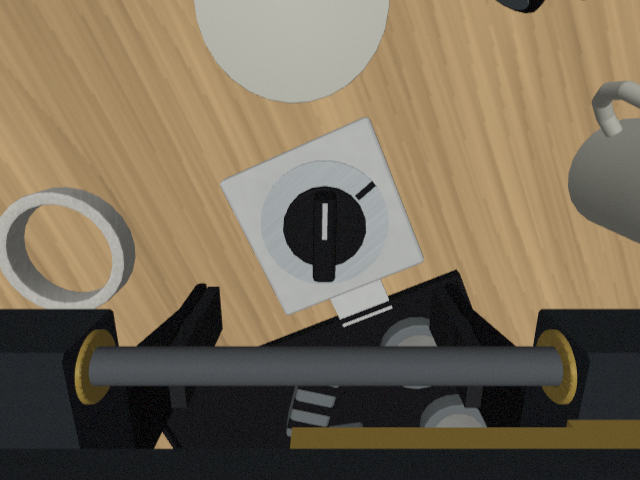

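Run:
```python
from plan import *
from meas import load
p,yaw,o=pose(); print(p,yaw)
im,d,ci=load('w1')
print(proj(ci,p),proj(ci,[p[0],p[1],.056]),proj(ci,[.557,-.0285,.02]),proj(ci,[.557,-.0285,.056]), -ci['R'].T@ci['t'].ravel(),ci['R'])
for uv,z in [((324,226),.024),((324.5,204),.056),((324.5,239),.056),((324.5,192),.056),((323.5,280),.056),((358,197),.017),((373,184),.017),((221,183),.014),((368,118),.014),((423,260),.014),((287,313),.014)]: print(uv,np.round(ray(ci,*uv,z),4))
```

```text
[ 0.55934329 -0.03238448  0.15828814] -0.40737365019322275
[339.21713747 335.35205354] [333.93409236 247.26508077] [327.51967899 226.40252573] [327.83829201 243.09580246] [0.58776644 0.04760798 0.302709  ] [[ 9.19527441e-01 -3.93025091e-01  7.50435029e-04]
 [-3.75397567e-01 -8.77717192e-01  2.97807317e-01]
 [-1.16387078e-01 -2.74123712e-01 -9.54625706e-01]]
(324, 226) [ 0.5554 -0.0262  0.024 ]
(324.5, 204) [ 0.5646 -0.0056  0.056 ]
(324.5, 239) [ 0.5562 -0.0253  0.056 ]
(324.5, 192) [0.5674 0.001  0.056 ]
(323.5, 280) [ 0.5451 -0.0496  0.056 ]
(358, 197) [ 0.5836 -0.0184  0.017 ]
(373, 184) [ 0.5961 -0.0141  0.017 ]
(221, 183) [0.5022 0.0262 0.014 ]
(368, 118) [0.6089 0.0266 0.014 ]
(423, 260) [ 0.6091 -0.0798  0.014 ]
(287, 313) [ 0.5025 -0.0798  0.014 ]
```

Run:
```python
from plan import *
plan([(.5562,-.0270,.044,-.405,-1,.7),(0.9,3)])
```

```text
t 3.2 at [ 0.5593 -0.0324  0.1583] yaw -0.407 w 0.0868
10 rows
[[-1,-0.03,-0.02,0.65,0,0,0],[-1,-0.03,-0.02,0.65,0,0,0],[-1,-0.03,-0.02,0.65,0,0,0],[-1,-0.03,-0.02,0.65,0,0,0],[-1,-0.03,-0.02,0.65,0,0,0],[-1,-0.03,-0.02,0.65,0,0,0],[-1,-0.03,-0.02,0.65,0,0,0],[0.9,0,0,0,0,0,0],[0.9,0,0,0,0,0,0],[0.9,0,0,0,0,0,0]]
```

>>> step_arm(steps=[[-1, 0, 0, 0.5, 0, 0, 0], [-1, 0, 0, 0.5, 0, 0, 0], [-1, 0, 0, 0.5, 0, 0, 0], [-1, 0, 0, 0.5, 0, 0, 0], [-1, 0, 0, 0.5, 0, 0, 0], [-1, 0, 0, 0.5, 0, 0, 0], [-1, 0, 0, 0, 0, 0, 0], [-1, 0, 0, 0, 0, 0, 0], [-1, 0, 0, 0, 0, 0, 0], [-1, 0, 0, 0, 0, 0, 0]])

```text
time: 4.2
position: [0.5569, -0.0283, 0.0844]
tool_rot: [0.98, -0.2, 0.001, 0.0]
ft_force: [0.7, -0.1, 0.1]
grip_width: 0.0868
```

Run:
```python
from plan import *
plan([(.5562,-.0270,.044,-.405,-1,.5),(0.9,7)])
```

```text
t 4.2 at [ 0.5569 -0.0283  0.0844] yaw -0.402 w 0.0868
11 rows
[[-1,-0.01,-0.01,0.4,0,0,0.01],[-1,-0.01,-0.01,0.4,0,0,0.01],[-1,-0.01,-0.01,0.4,0,0,0.01],[-1,-0.01,-0.01,0.4,0,0,0.01],[0.9,0,0,0,0,0,0],[0.9,0,0,0,0,0,0],[0.9,0,0,0,0,0,0],[0.9,0,0,0,0,0,0],[0.9,0,0,0,0,0,0],[0.9,0,0,0,0,0,0]]
[[0.9,0,0,0,0,0,0],[0.9,0,0,0,0,0,0],[0.9,0,0,0,0,0,0],[0.9,0,0,0,0,0,0],[0.9,0,0,0,0,0,0],[0.9,0,0,0,0,0,0],[0.9,0,0,0,0,0,0],[0.9,0,0,0,0,0,0],[0.9,0,0,0,0,0,0],[0.9,0,0,0,0,0,0]]
```

>>> step_arm(steps=[[-1, -0.01, -0.01, 0.4, 0, 0, 0], [-1, -0.01, -0.01, 0.4, 0, 0, 0], [-1, -0.01, -0.01, 0.4, 0, 0, 0], [-1, -0.01, -0.01, 0.42, 0, 0, 0], [-1, 0, 0, 0, 0, 0, 0], [1, 0, 0, 0, 0, 0, 0], [1, 0, 0, 0, 0, 0, 0], [1, 0, 0, 0, 0, 0, 0], [1, 0, 0, 0, 0, 0, 0], [1, 0, 0, 0, 0, 0, 0]], squeeze=15)

```text
time: 5.2
position: [0.5564, -0.027, 0.0436]
tool_rot: [0.98, -0.2, 0.001, 0.0]
ft_force: [2.6, -1.4, -1.0]
grip_width: 0.0549
```

>>> step_arm(steps=[[1, 0, 0, 0, 0, 0, 0], [1, 0, 0, 0, 0, 0, 0], [1, 0, 0, 0, 0, 0, 0], [1, 0, 0, 0, 0, 0, 0], [1, 0, 0, 0, 0, 0, 0], [1, 0, 0, 0, 0, 0, 0], [1, 0, 0, 0, 0, 0, 0], [1, 0, 0, 0, 0, 0, 0], [1, 0, 0, 0, 0, 0, 0], [1, 0, 0, 0, 0, 0, 0]])

```text
time: 6.2
position: [0.5564, -0.027, 0.0435]
tool_rot: [0.98, -0.2, 0.001, 0.0]
ft_force: [2.3, -1.5, 3.8]
grip_width: 0.0543
```

The jaws stopped at 54 mm, so the fingertips are on the skirt rim (56 mm) and not the bar. I'll reopen, raise by about 5 mm and close again.

>>> step_arm(steps=[[-0.6, 0, 0, 0, 0, 0, 0], [-0.6, 0, 0, 0, 0, 0, 0], [-0.6, 0, 0, -0.1, 0, 0, 0], [-0.6, 0, 0, -0.1, 0, 0, 0], [1, 0, 0, 0, 0, 0, 0], [1, 0, 0, 0, 0, 0, 0], [1, 0, 0, 0, 0, 0, 0], [1, 0, 0, 0, 0, 0, 0], [1, 0, 0, 0, 0, 0, 0], [1, 0, 0, 0, 0, 0, 0]])

```text
time: 7.2
position: [0.5558, -0.0268, 0.0482]
tool_rot: [0.98, -0.2, -0.0, -0.0]
ft_force: [0.2, 0.5, 0.5]
grip_width: 0.0299
```

>>> step_arm(steps=[[1, 0, 0, 0, 0, 0, 0], [1, 0, 0, 0, 0, 0, 0], [1, 0, 0, 0, 0, 0, 0], [1, 0, 0, 0, 0, 0, 0], [1, 0, 0, 0, 0, 0, 0], [1, 0, 0, 0, 0, 0, 0], [1, 0, 0, 0, 0, 0, 0], [1, 0, 0, 0, 0, 0, 0], [1, 0, 0, 0, 0, 0, 0], [1, 0, 0, 0, 0, 0, 0]])

```text
time: 8.2
position: [0.5564, -0.027, 0.0483]
tool_rot: [0.98, -0.2, 0.001, 0.0]
ft_force: [3.0, -1.7, -2.7]
grip_width: 0.0139
```

>>> step_arm(steps=[[1, 0, 0, 0, 0, 0, 0.77], [1, 0, 0, 0, 0, 0, 0.77], [1, 0, 0, 0, 0, 0, 0.77], [1, 0, 0, 0, 0, 0, 0.77], [1, 0, 0, 0, 0, 0, 0.77], [1, 0, 0, 0, 0, 0, 0.77], [1, 0, 0, 0, 0, 0, 0.77], [1, 0, 0, 0, 0, 0, 0.77], [1, 0, 0, 0, 0, 0, 0], [1, 0, 0, 0, 0, 0, 0]])

```text
time: 9.2
position: [0.557, -0.0277, 0.0483]
tool_rot: [0.807, -0.59, 0.001, -0.0]
ft_force: [4.2, -2.9, -3.5]
grip_width: 0.014
```

>>> step_arm(steps=[[1, 0, 0, 0, 0, 0, 0], [0.2, 0, 0, 0, 0, 0, 0], [0.2, 0, 0, 0, 0, 0, 0], [0.2, 0, 0, 0, 0, 0, 0], [0.2, 0, 0, -0.5, 0, 0, 0], [0, 0, 0, -0.9, 0, 0, 0], [0, 0, 0, -0.9, 0, 0, 0], [0, 0, 0, -0.9, 0, 0, 0], [0, 0, 0, -0.9, 0, 0, 0], [0, 0, 0, 0, 0, 0, 0]])

```text
time: 10.2
position: [0.5577, -0.027, 0.1545]
tool_rot: [0.808, -0.59, 0.003, -0.001]
ft_force: [0.6, 0.4, -0.6]
grip_width: 0.0433
```

Run:
```python
from plan import *
p,yaw,o=pose(); print(p,yaw)
snap('wrist','w2')
```

```text
[ 0.55768713 -0.02703782  0.154468  ] -1.2616222734046454
```

View pics/w2.png

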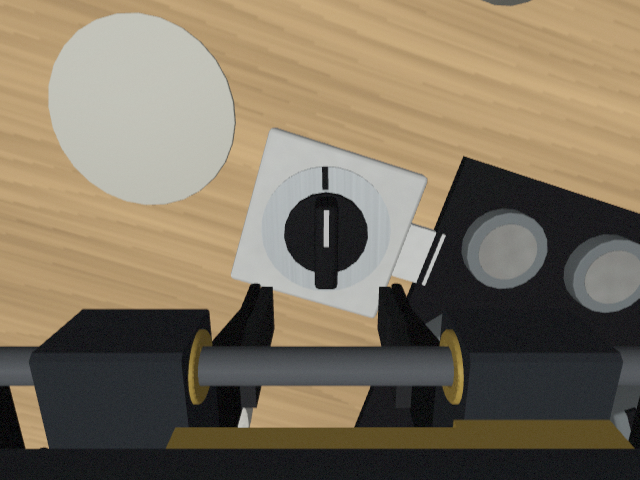

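The pointer line (326,229) is now in line with the index mark (325,178), so the knob is set. Next I'll move over the tray to get a close view of it.

Run:
```python
from plan import *
plan([(.5,-.13,.26,0,-.1)])
```

```text
t 10.25 at [ 0.5566 -0.0268  0.1528] yaw -1.262 w 0.0434
10 rows
[[-0.1,0.32,0.34,-0.43,0,0,-0.9],[-0.1,0.28,0.38,-0.43,0,0,-0.9],[-0.1,0.23,0.41,-0.43,0,0,-0.9],[-0.1,0.18,0.44,-0.43,0,0,-0.9],[-0.1,0.12,0.46,-0.43,0,0,-0.9],[-0.1,0.06,0.47,-0.43,0,0,-0.9],[-0.1,0,0.47,-0.43,0,0,-0.9],[-0.1,-0.06,0.47,-0.43,0,0,-0.9],[-0.1,-0.12,0.46,-0.43,0,0,-0.9],[-0.1,-0.17,0.44,-0.43,0,0,-0.9]]
```

>>> step_arm(steps=[[-0.1, 0.32, 0.34, -0.43, 0, 0, -0.9], [-0.1, 0.28, 0.38, -0.43, 0, 0, -0.9], [-0.1, 0.23, 0.41, -0.43, 0, 0, -0.9], [-0.1, 0.18, 0.44, -0.43, 0, 0, -0.9], [-0.1, 0.12, 0.46, -0.43, 0, 0, -0.9], [-0.1, 0.06, 0.47, -0.43, 0, 0, -0.9], [-0.1, 0, 0.47, -0.43, 0, 0, -0.9], [-0.1, -0.06, 0.47, -0.43, 0, 0, -0.9], [-0.1, -0.12, 0.46, -0.43, 0, 0, -0.9], [-0.1, -0.17, 0.44, -0.43, 0, 0, -0.9]])

```text
time: 11.25
position: [0.4975, -0.1301, 0.2575]
tool_rot: [1.0, 0.0, -0.001, -0.001]
ft_force: [0.2, -0.0, 0.6]
grip_width: 0.048
```

Run:
```python
from plan import *
snap('top','t2')   # waits 0.05 s, lets arm settle
snap('top','t2')
p,yaw,o=pose(); print(p,yaw)
snap('wrist','w3')
```

```text
[ 0.49844023 -0.13112707  0.2585152 ] -0.006983578882675903
```

View pics/w3.png

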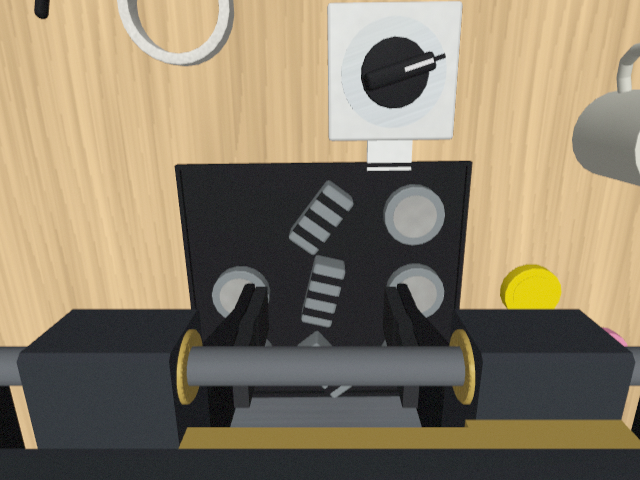

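Run:
```python
from meas import *
im,d,ci=load('w3')
print([im[v,u].tolist() for u,v in [(322,215),(338,194),(338,205),(296,243),(325,187),(414,215),(300,290),(250,200)]])
c=cv2.cvtColor(im,cv2.COLOR_RGB2BGR)[160:340,180:480]
cv2.imwrite('pics/w3c.png',cv2.resize(c,None,fx=2.66,fy=2.66,interpolation=cv2.INTER_CUBIC))
t=load('t2')[0][180:340,330:530]
cv2.imwrite('pics/t2c.png',cv2.resize(cv2.cvtColor(t,cv2.COLOR_RGB2BGR),None,fx=3.5,fy=3.5,interpolation=cv2.INTER_CUBIC))
```

```text
[[139, 145, 148], [138, 145, 147], [39, 35, 39], [102, 108, 109], [110, 117, 117], [166, 166, 162], [39, 37, 41], [39, 37, 41]]
```

View pics/w3c.png

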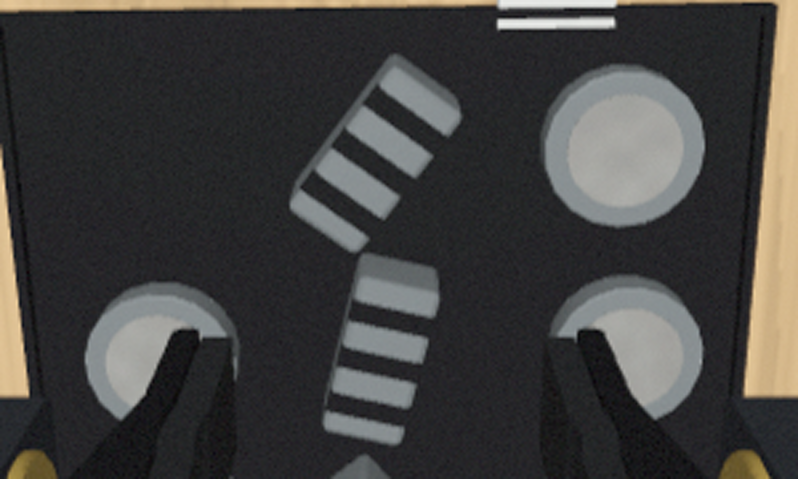

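View pics/t2c.png

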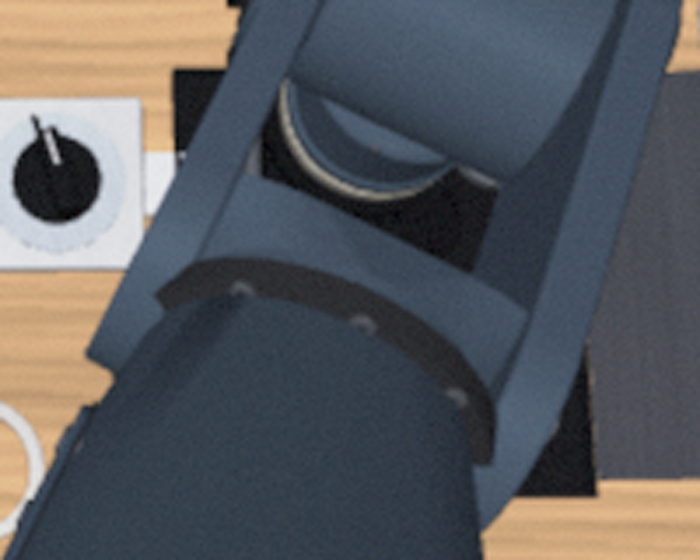

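```bash
cat >> meas.py <<'E'
def rect_world(ci,pts,z):
    W=np.array([ray(ci,u,v,z)[:2] for u,v in pts]).astype(np.float32)*1000
    r=cv2.minAreaRect(W); (cx,cy),(w,h),a=r
    if w<h: a+=90; w,h=h,w
    a=np.radians(a); a=(a+np.pi/2)%np.pi-np.pi/2
    return np.array([cx,cy])/1000,(w,h),a
def rests(fn,roi,th,z=.032,k=9,amin=500):
    im,d,ci=load(fn); m=np.zeros(im.shape[:2],np.uint8); x0,y0,x1,y1=roi
    m[y0:y1,x0:x1]=(im[y0:y1,x0:x1].max(2)>th)
    n,l,s,c=cv2.connectedComponentsWithStats(m)
    for i in range(1,n):
        if s[i,4]<6: m[l==i]=0
    mm=cv2.morphologyEx(m,cv2.MORPH_CLOSE,np.ones((k,k),np.uint8))
    for b in blobs(mm,amin,1e5):
        lab=np.zeros_like(m); cv2.drawContours(lab,[b],-1,1,-1); v,u=np.nonzero(lab&m)
        print(np.round([u.mean(),v.mean()],1),len(u),*rect_world(ci,np.c_[u,v],z))
E
python3 - <<'E'
from meas import *
rests('w3',(284,170,362,345),126)
print()
for th in (75,85): rests('top0',(385,241,422,280),th,k=7,amin=100);rests('top0',(422,241,459,280),th,k=7,amin=100);rests('top0',(459,241,495,280),th,k=7,amin=100)
E
```

```text
[322.8 293.4] 932 [ 0.49422128 -0.22350011] (60.09668731689453, 27.933494567871094) 1.3275812760306471
[321.  218.5] 1134 [ 0.49282205 -0.14990262] (59.978939056396484, 27.65510368347168) 0.9263421025063114

[403.6 258.8] 228 [ 0.49367059 -0.15085098] (60.44574737548828, 28.75346565246582) 0.936787220038684
[438.3 258.1] 238 [ 0.49488248 -0.22415448] (61.63363265991211, 28.87566566467285) 1.321615662030815
[476.7 257.9] 215 [ 0.49668198 -0.3065022 ] (60.93524169921875, 28.06362533569336) -0.8903957527978306
[403.9 258.8] 197 [ 0.49370831 -0.15078131] (59.7199592590332, 27.68072509765625) 0.9334687215833632
[438.3 258.2] 192 [ 0.49515186 -0.22424226] (59.981475830078125, 26.721588134765625) 1.329773457081946
[477.  257.7] 192 [ 0.4969408  -0.30628992] (59.483802795410156, 27.802818298339844) -0.852594644548164
```

Run:
```python
from plan import *
plan([(.493,-.150,.10,-.64,-.2),(.493,-.150,.031,-.64,-.2,.6),(-.2,2),(1,5)])
```

```text
t 11.4 at [ 0.4984 -0.1303  0.2579] yaw -0.009 w 0.048
19 rows
[[-0.2,-0.03,0.11,0.9,0,0,0.65],[-0.2,-0.02,0.11,0.9,0,0,0.65],[-0.2,-0.01,0.12,0.9,0,0,0.65],[-0.2,0,0.12,0.9,0,0,0.65],[-0.2,0.01,0.12,0.9,0,0,0.65],[-0.2,0.02,0.11,0.9,0,0,0.65],[-0.2,0.03,0.11,0.9,0,0,0.65],[-0.2,0,0,0.55,0,0,0],[-0.2,0,0,0.55,0,0,0],[-0.2,0,0,0.55,0,0,0]]
[[-0.2,0,0,0.55,0,0,0],[-0.2,0,0,0.55,0,0,0],[-0.2,0,0,0,0,0,0],[-0.2,0,0,0,0,0,0],[1,0,0,0,0,0,0],[1,0,0,0,0,0,0],[1,0,0,0,0,0,0],[1,0,0,0,0,0,0],[1,0,0,0,0,0,0],[1,0,0,0,0,0,0]]
```

>>> step_arm(steps=[[-0.2, -0.03, 0.11, 0.9, 0, 0, 0.65], [-0.2, -0.02, 0.11, 0.9, 0, 0, 0.65], [-0.2, -0.01, 0.12, 0.9, 0, 0, 0.65], [-0.2, 0, 0.12, 0.9, 0, 0, 0.65], [-0.2, 0.01, 0.12, 0.9, 0, 0, 0.65], [-0.2, 0.02, 0.11, 0.9, 0, 0, 0.65], [-0.2, 0.03, 0.11, 0.9, 0, 0, 0.65], [-0.2, 0, 0, 0.55, 0, 0, 0], [-0.2, 0, 0, 0.55, 0, 0, 0], [-0.2, 0, 0, 0, 0, 0, 0]], squeeze=25)

```text
time: 12.4
position: [0.4915, -0.1481, 0.0707]
tool_rot: [0.949, -0.316, -0.003, -0.001]
ft_force: [-1.1, -0.1, 0.8]
grip_width: 0.0522
```

>>> step_arm(steps=[[-0.2, 0, 0, 0.55, 0, 0, 0], [-0.2, 0, 0, 0.55, 0, 0, 0], [-0.2, 0, 0, 0.55, 0, 0, 0], [-0.2, 0, 0, 0, 0, 0, 0], [1, 0, 0, 0, 0, 0, 0], [1, 0, 0, 0, 0, 0, 0], [1, 0, 0, 0, 0, 0, 0], [1, 0, 0, 0, 0, 0, 0], [1, 0, 0, 0, 0, 0, 0], [1, 0, 0, 0, 0, 0, 0]])

```text
time: 13.4
position: [0.4936, -0.15, 0.0326]
tool_rot: [0.949, -0.315, 0.001, 0.0]
ft_force: [-0.1, -0.2, 5.2]
grip_width: 0.0296
```

Run:
```python
from plan import *
cx,cy,t=.523,.342,.055
x,y=cx-.062*np.cos(t),cy-.062*np.sin(t)
print(x,y)
plan([(.493,-.150,.12,-.64,1),(x,y,.13,t,1),(x,y,.036,t,1,.7),(1,1),(.15,2),(.1,2),(x,y,.13,t,.1)])
```

```text
0.4610937513632689 0.33859171894832185
t 13.4 at [ 0.4936 -0.15    0.0326] yaw -0.641 w 0.0296
40 rows
[[1,0,0,-0.87,0,0,0],[1,0,0,-0.87,0,0,0],[1,0,0,-0.87,0,0,0],[1,0,0,-0.87,0,0,0],[1,-0.6,-0.71,-0.02,0,0,-0.24],[1,-0.58,-0.73,-0.02,0,0,-0.24],[1,-0.56,-0.75,-0.02,0,0,-0.24],[1,-0.53,-0.77,-0.02,0,0,-0.24],[1,-0.51,-0.78,-0.02,0,0,-0.24],[1,-0.48,-0.8,-0.02,0,0,-0.24]]
[[1,-0.45,-0.82,-0.02,0,0,-0.24],[1,-0.43,-0.83,-0.02,0,0,-0.24],[1,-0.4,-0.84,-0.02,0,0,-0.24],[1,-0.37,-0.86,-0.02,0,0,-0.24],[1,-0.34,-0.87,-0.02,0,0,-0.24],[1,-0.31,-0.88,-0.02,0,0,-0.24],[1,-0.28,-0.89,-0.02,0,0,-0.24],[1,-0.25,-0.9,-0.02,0,0,-0.24],[1,-0.22,-0.91,-0.02,0,0,-0.24],[1,-0.19,-0.91,-0.02,0,0,-0.24]]
[[1,-0.16,-0.92,-0.02,0,0,-0.24],[1,-0.13,-0.92,-0.02,0,0,-0.24],[1,-0.1,-0.93,-0.02,0,0,-0.24],[1,-0.07,-0.93,-0.02,0,0,-0.24],[1,-0.04,-0.93,-0.02,0,0,-0.24],[1,0,0,0.63,0,0,0],[1,0,0,0.63,0,0,0],[1,0,0,0.63,0,0,0],[1,0,0,0.63,0,0,0],[1,0,0,0.63,0,0,0]]
[[1,0,0,0.63,0,0,0],[1,0,0,0,0,0,0],[0.15,0,0,0,0,0,0],[0.15,0,0,0,0,0,0],[0.1,0,0,0,0,0,0],[0.1,0,0,0,0,0,0],[0.1,0,0,-0.94,0,0,0],[0.1,0,0,-0.94,0,0,0],[0.1,0,0,-0.94,0,0,0],[0.1,0,0,-0.94,0,0,0]]
```

```bash
python3 - <<'E'
from meas import *
im,d,ci=load('top0')
for n,u,v,z in [('pot',208,346,.095),('pot back',232,348,.0),('pen',193,343,.15),('pen',197,362,.15),('penR',222,345,.12),('mug',370,136,.085),('cam',297,148,.05),('bowl',217,156,.045),('tape',321,314,.02)]: print(n,np.round(ray(ci,u,v,z),3))
E
python3 - <<'E'
import cv2
im=cv2.imread('pics/top0.png'); cv2.imwrite('pics/c3.png',cv2.resize(im[180:380,110:260],None,fx=3,fy=3,interpolation=cv2.INTER_CUBIC))
E
```

```text
pot [0.313 0.243 0.095]
pot back [0.307 0.214 0.   ]
pen [0.32  0.258 0.15 ]
pen [0.286 0.249 0.15 ]
penR [0.316 0.211 0.12 ]
mug [ 0.748 -0.079  0.085]
cam [0.735 0.078 0.05 ]
bowl [0.719 0.254 0.045]
tape [0.378 0.025 0.02 ]
```

View pics/c3.png

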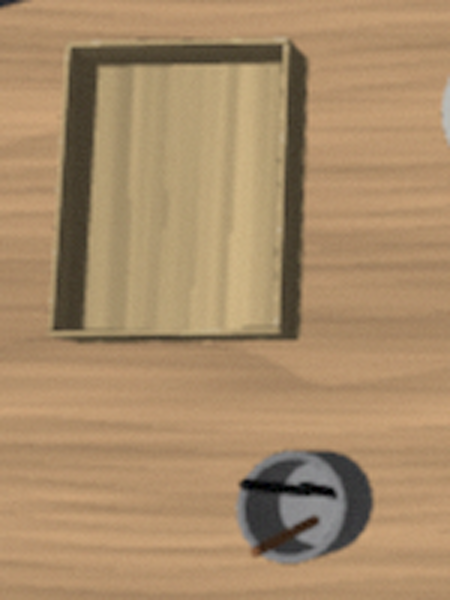

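Run:
```python
from plan import *
cx,cy,t=.523,.342,.055
x,y=cx+.06*np.cos(t),cy+.06*np.sin(t)
print(x,y)
plan([(.493,-.150,.12,-.64,1),(x,y,.12,t,1),(1,1),(x,y,.036,t,1,.8),(1,1),(.2,4),(x,y,.12,t,.1)])
```

```text
0.582909272874256 0.3452983365016241
t 13.4 at [ 0.4936 -0.15    0.0326] yaw -0.641 w 0.0296
41 rows
[[1,0,0,-0.87,0,0,0],[1,0,0,-0.87,0,0,0],[1,0,0,-0.87,0,0,0],[1,0,0,-0.87,0,0,0],[1,-0.41,-0.82,0,0,0,-0.23],[1,-0.38,-0.83,0,0,0,-0.23],[1,-0.35,-0.84,0,0,0,-0.23],[1,-0.33,-0.85,0,0,0,-0.23],[1,-0.3,-0.86,0,0,0,-0.23],[1,-0.27,-0.87,0,0,0,-0.23]]
[[1,-0.24,-0.88,0,0,0,-0.23],[1,-0.22,-0.89,0,0,0,-0.23],[1,-0.19,-0.9,0,0,0,-0.23],[1,-0.16,-0.9,0,0,0,-0.23],[1,-0.13,-0.91,0,0,0,-0.23],[1,-0.1,-0.91,0,0,0,-0.23],[1,-0.07,-0.91,0,0,0,-0.23],[1,-0.05,-0.91,0,0,0,-0.23],[1,-0.02,-0.92,0,0,0,-0.23],[1,0.01,-0.92,0,0,0,-0.23]]
[[1,0.04,-0.91,0,0,0,-0.23],[1,0.07,-0.91,0,0,0,-0.23],[1,0.1,-0.91,0,0,0,-0.23],[1,0.13,-0.91,0,0,0,-0.23],[1,0.16,-0.9,0,0,0,-0.23],[1,0.18,-0.9,0,0,0,-0.23],[1,0,0,0,0,0,0],[1,0,0,0.67,0,0,0],[1,0,0,0.67,0,0,0],[1,0,0,0.67,0,0,0]]
[[1,0,0,0.67,0,0,0],[1,0,0,0.67,0,0,0],[1,0,0,0,0,0,0],[0.2,0,0,0,0,0,0],[0.2,0,0,0,0,0,0],[0.2,0,0,0,0,0,0],[0.2,0,0,0,0,0,0],[0.1,0,0,-0.84,0,0,0],[0.1,0,0,-0.84,0,0,0],[0.1,0,0,-0.84,0,0,0]]
[[0.1,0,0,-0.84,0,0,0],[0.1,0,0,0,0,0,0],[0.1,0,0,0,0,0,0],[0.1,0,0,0,0,0,0],[0.1,0,0,0,0,0,0],[0.1,0,0,0,0,0,0],[0.1,0,0,0,0,0,0],[0.1,0,0,0,0,0,0],[0.1,0,0,0,0,0,0],[0.1,0,0,0,0,0,0]]
```

>>> step_arm(steps=[[1, 0, 0, -0.87, 0, 0, 0], [1, 0, 0, -0.87, 0, 0, 0], [1, 0, 0, -0.87, 0, 0, 0], [1, 0, 0, -0.87, 0, 0, 0], [1, -0.41, -0.82, 0, 0, 0, -0.23], [1, -0.38, -0.83, 0, 0, 0, -0.23], [1, -0.35, -0.84, 0, 0, 0, -0.23], [1, -0.33, -0.85, 0, 0, 0, -0.23], [1, -0.3, -0.86, 0, 0, 0, -0.23], [1, -0.27, -0.87, 0, 0, 0, -0.23]])

```text
time: 14.4
position: [0.5171, -0.0141, 0.1188]
tool_rot: [0.975, -0.221, -0.0, 0.0]
ft_force: [-0.0, 0.3, -0.3]
grip_width: 0.0299
```

>>> step_arm(steps=[[1, -0.24, -0.88, 0, 0, 0, -0.23], [1, -0.22, -0.89, 0, 0, 0, -0.23], [1, -0.19, -0.9, 0, 0, 0, -0.23], [1, -0.16, -0.9, 0, 0, 0, -0.23], [1, -0.13, -0.91, 0, 0, 0, -0.23], [1, -0.1, -0.91, 0, 0, 0, -0.23], [1, -0.07, -0.91, 0, 0, 0, -0.23], [1, -0.05, -0.91, 0, 0, 0, -0.23], [1, -0.02, -0.92, 0, 0, 0, -0.23], [1, 0.01, -0.92, 0, 0, 0, -0.23]])

```text
time: 15.4
position: [0.5568, 0.2113, 0.1186]
tool_rot: [0.998, -0.063, -0.001, 0.0]
ft_force: [0.2, -0.1, -0.3]
grip_width: 0.0299
```

>>> step_arm(steps=[[1, 0.04, -0.91, 0, 0, 0, -0.23], [1, 0.07, -0.91, 0, 0, 0, -0.23], [1, 0.1, -0.91, 0, 0, 0, -0.23], [1, 0.13, -0.91, 0, 0, 0, -0.23], [1, 0.16, -0.9, 0, 0, 0, -0.23], [1, 0.18, -0.9, 0, 0, 0, -0.23], [1, 0, 0, 0, 0, 0, 0], [1, 0, 0, 0, 0, 0, 0], [1, 0, 0, 0, 0, 0, 0], [1, 0, 0, 0.67, 0, 0, 0]])

```text
time: 16.4
position: [0.5822, 0.3452, 0.1043]
tool_rot: [0.999, 0.032, 0.002, -0.001]
ft_force: [0.4, 0.9, -0.9]
grip_width: 0.0299
```

>>> step_arm(steps=[[1, 0, 0, 0.67, 0, 0, 0], [1, 0, 0, 0.67, 0, 0, 0], [1, 0, 0, 0.67, 0, 0, 0], [1, 0, 0, 0.65, 0, 0, 0], [1, 0, 0, 0, 0, 0, 0], [1, 0, 0, 0, 0, 0, 0], [0.2, 0, 0, 0, 0, 0, 0], [0.2, 0, 0, 0, 0, 0, 0], [0.2, 0, 0, 0, 0, 0, 0], [0.2, 0, 0, 0, 0, 0, 0]])

```text
time: 17.4
position: [0.5807, 0.3458, 0.0362]
tool_rot: [0.999, 0.033, 0.0, -0.0]
ft_force: [0.4, -1.1, 0.2]
grip_width: 0.0344
```

Run:
```python
from plan import *
p,_,_=pose()
plan([(p[0],p[1],.12,.055,.1),(.4945,-.224,.12,-.245,-.15),(-.15,2)])
```

```text
t 17.4 at [0.5807 0.3458 0.0362] yaw 0.066 w 0.0344
31 rows
[[0.1,0,0,-0.84,0,0,0.02],[0.1,0,0,-0.84,0,0,0.02],[0.1,0,0,-0.84,0,0,0.02],[0.1,0,0,-0.84,0,0,0.02],[-0.15,-0.19,0.9,0,0,0,0.09],[-0.15,-0.18,0.9,0,0,0,0.09],[-0.15,-0.17,0.91,0,0,0,0.09],[-0.15,-0.16,0.91,0,0,0,0.09],[-0.15,-0.14,0.91,0,0,0,0.09],[-0.15,-0.13,0.91,0,0,0,0.09]]
[[-0.15,-0.12,0.91,0,0,0,0.09],[-0.15,-0.11,0.92,0,0,0,0.09],[-0.15,-0.1,0.92,0,0,0,0.09],[-0.15,-0.09,0.92,0,0,0,0.09],[-0.15,-0.08,0.92,0,0,0,0.09],[-0.15,-0.07,0.92,0,0,0,0.09],[-0.15,-0.06,0.92,0,0,0,0.09],[-0.15,-0.05,0.92,0,0,0,0.09],[-0.15,-0.03,0.92,0,0,0,0.09],[-0.15,-0.02,0.92,0,0,0,0.09]]
[[-0.15,-0.01,0.92,0,0,0,0.09],[-0.15,0,0.92,0,0,0,0.09],[-0.15,0.01,0.92,0,0,0,0.09],[-0.15,0.02,0.92,0,0,0,0.09],[-0.15,0.03,0.92,0,0,0,0.09],[-0.15,0.04,0.92,0,0,0,0.09],[-0.15,0.05,0.92,0,0,0,0.09],[-0.15,0.07,0.92,0,0,0,0.09],[-0.15,0.08,0.92,0,0,0,0.09],[-0.15,0,0,0,0,0,0]]
[[-0.15,0,0,0,0,0,0],[-0.15,0,0,0,0,0,0],[-0.15,0,0,0,0,0,0],[-0.15,0,0,0,0,0,0],[-0.15,0,0,0,0,0,0],[-0.15,0,0,0,0,0,0],[-0.15,0,0,0,0,0,0],[-0.15,0,0,0,0,0,0],[-0.15,0,0,0,0,0,0],[-0.15,0,0,0,0,0,0]]
```

>>> step_arm(steps=[[0.1, 0, 0, -0.84, 0, 0, 0.02], [0.1, 0, 0, -0.84, 0, 0, 0.02], [0.1, 0, 0, -0.84, 0, 0, 0.02], [0.1, 0, 0, -0.84, 0, 0, 0.02], [-0.15, -0.19, 0.9, 0, 0, 0, 0.09], [-0.15, -0.18, 0.9, 0, 0, 0, 0.09], [-0.15, -0.17, 0.91, 0, 0, 0, 0.09], [-0.15, -0.16, 0.91, 0, 0, 0, 0.09], [-0.15, -0.14, 0.91, 0, 0, 0, 0.09], [-0.15, -0.13, 0.91, 0, 0, 0, 0.09]])

```text
time: 18.4
position: [0.5593, 0.2083, 0.1201]
tool_rot: [1.0, -0.01, 0.0, -0.0]
ft_force: [-0.4, 0.6, 0.5]
grip_width: 0.0499
```

Run:
```python
from meas import *
snap('top','t3')
rests('t3',(385,241,422,280),80,k=7,amin=100);rests('t3',(422,241,459,280),80,k=7,amin=100);rests('t3',(459,241,495,280),80,k=7,amin=100)
```

```text
[438.3 258.2] 273 [ 0.49464682 -0.22408141] (62.51329803466797, 29.427146911621094) 1.3216454894350242
[476.6 257.8] 271 [ 0.49612051 -0.30496387] (64.84574890136719, 29.432092666625977) -0.8802029697787428
```

View pics/t3.png

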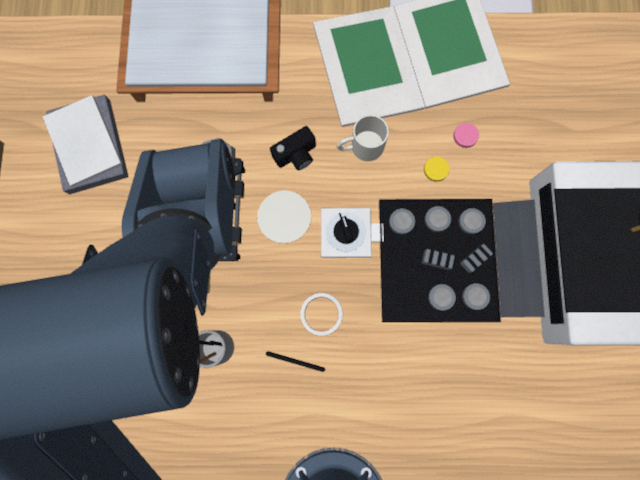

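The top view shows both remaining rests, at (438,258) and (477,258), unmoved. Everything else in view is in place too.

>>> step_arm(steps=[[-0.15, -0.12, 0.91, 0, 0, 0, 0.09], [-0.15, -0.11, 0.92, 0, 0, 0, 0.09], [-0.15, -0.1, 0.92, 0, 0, 0, 0.09], [-0.15, -0.09, 0.92, 0, 0, 0, 0.09], [-0.15, -0.08, 0.92, 0, 0, 0, 0.09], [-0.15, -0.07, 0.92, 0, 0, 0, 0.09], [-0.15, -0.06, 0.92, 0, 0, 0, 0.09], [-0.15, -0.05, 0.92, 0, 0, 0, 0.09], [-0.15, -0.03, 0.92, 0, 0, 0, 0.09], [-0.15, -0.02, 0.92, 0, 0, 0, 0.09]])

```text
time: 19.45
position: [0.5237, -0.0194, 0.1201]
tool_rot: [0.997, -0.073, 0.0, 0.0]
ft_force: [-0.2, -0.5, -0.2]
grip_width: 0.0497
```

>>> step_arm(steps=[[-0.15, -0.01, 0.92, 0, 0, 0, 0.09], [-0.15, 0, 0.92, 0, 0, 0, 0.09], [-0.15, 0.01, 0.92, 0, 0, 0, 0.09], [-0.15, 0.02, 0.92, 0, 0, 0, 0.09], [-0.15, 0.03, 0.92, 0, 0, 0, 0.09], [-0.15, 0.04, 0.92, 0, 0, 0, 0.09], [-0.15, 0.05, 0.92, 0, 0, 0, 0.09], [-0.15, 0.07, 0.92, 0, 0, 0, 0.09], [-0.15, 0, 0, 0, 0, 0, 0], [-0.15, 0, 0, 0, 0, 0, 0]])

```text
time: 20.45
position: [0.4939, -0.2004, 0.1199]
tool_rot: [0.992, -0.124, 0.0, -0.0]
ft_force: [-0.0, 0.6, -0.1]
grip_width: 0.0502
```

Run:
```python
from plan import *
plan([(.4945,-.224,.031,-.247,-.15,.7),(-.15,1),(1,4)])
```

```text
t 20.45 at [ 0.4939 -0.2004  0.1199] yaw -0.248 w 0.0502
11 rows
[[-0.15,0.04,0.15,0.59,0,0,0],[-0.15,0.04,0.15,0.59,0,0,0],[-0.15,0.04,0.15,0.59,0,0,0],[-0.15,0.04,0.15,0.59,0,0,0],[-0.15,0.04,0.15,0.59,0,0,0],[-0.15,0.04,0.15,0.59,0,0,0],[-0.15,0,0,0,0,0,0],[1,0,0,0,0,0,0],[1,0,0,0,0,0,0],[1,0,0,0,0,0,0]]
[[1,0,0,0,0,0,0],[1,0,0,0,0,0,0],[1,0,0,0,0,0,0],[1,0,0,0,0,0,0],[1,0,0,0,0,0,0],[1,0,0,0,0,0,0],[1,0,0,0,0,0,0],[1,0,0,0,0,0,0],[1,0,0,0,0,0,0],[1,0,0,0,0,0,0]]
```

>>> step_arm(steps=[[-0.15, 0.12, 0.46, 0.3, 0, 0, 0], [-0.15, 0.12, 0.45, 0.4, 0, 0, 0], [-0.15, 0, 0, 0.7, 0, 0, 0], [-0.15, 0, 0, 0.7, 0, 0, 0], [-0.15, 0, 0, 0.75, 0, 0, 0], [-0.15, 0, 0, 0.7, 0, 0, 0], [-0.15, 0, 0, 0, 0, 0, 0], [1, 0, 0, 0, 0, 0, 0], [1, 0, 0, 0, 0, 0, 0], [1, 0, 0, 0, 0, 0, 0]])

```text
time: 21.45
position: [0.4947, -0.2243, 0.0318]
tool_rot: [0.992, -0.123, 0.001, 0.0]
ft_force: [-0.5, -0.2, 0.2]
grip_width: 0.0334
```

Run:
```python
from plan import *
cx,cy,t=.523,.342,.055
x,y=cx+.0*np.cos(t),cy+.0*np.sin(t)
plan([(1,2),(.494,-.224,.12,-.247,1),(x,y,.12,t,1),(1,2),(x,y,.036,t,1,.8),(1,1),(.2,3),(x,y,.12,t,.15)])
```

```text
t 21.45 at [ 0.4947 -0.2243  0.0318] yaw -0.247 w 0.0334
45 rows
[[1,0,0,0,0,0,0],[1,0,0,0,0,0,0],[1,-0.01,0,-0.88,0,0,0],[1,-0.01,0,-0.88,0,0,0],[1,-0.01,0,-0.88,0,0,0],[1,-0.01,0,-0.88,0,0,0],[1,-0.18,-0.93,0,0,0,-0.09],[1,-0.17,-0.93,0,0,0,-0.09],[1,-0.16,-0.93,0,0,0,-0.09],[1,-0.15,-0.93,0,0,0,-0.09]]
[[1,-0.14,-0.93,0,0,0,-0.09],[1,-0.13,-0.94,0,0,0,-0.09],[1,-0.11,-0.94,0,0,0,-0.09],[1,-0.1,-0.94,0,0,0,-0.09],[1,-0.09,-0.94,0,0,0,-0.09],[1,-0.08,-0.94,0,0,0,-0.09],[1,-0.07,-0.94,0,0,0,-0.09],[1,-0.05,-0.94,0,0,0,-0.09],[1,-0.04,-0.94,0,0,0,-0.09],[1,-0.03,-0.94,0,0,0,-0.09]]
[[1,-0.02,-0.94,0,0,0,-0.09],[1,-0.01,-0.94,0,0,0,-0.09],[1,0.01,-0.94,0,0,0,-0.09],[1,0.02,-0.94,0,0,0,-0.09],[1,0.03,-0.94,0,0,0,-0.09],[1,0.04,-0.94,0,0,0,-0.09],[1,0.05,-0.94,0,0,0,-0.09],[1,0.06,-0.94,0,0,0,-0.09],[1,0.08,-0.94,0,0,0,-0.09],[1,0.09,-0.94,0,0,0,-0.09]]
[[1,0,0,0,0,0,0],[1,0,0,0,0,0,0],[1,0,0,0.67,0,0,0],[1,0,0,0.67,0,0,0],[1,0,0,0.67,0,0,0],[1,0,0,0.67,0,0,0],[1,0,0,0.67,0,0,0],[1,0,0,0,0,0,0],[0.2,0,0,0,0,0,0],[0.2,0,0,0,0,0,0]]
[[0.2,0,0,0,0,0,0],[0.15,0,0,-0.84,0,0,0],[0.15,0,0,-0.84,0,0,0],[0.15,0,0,-0.84,0,0,0],[0.15,0,0,-0.84,0,0,0],[0.15,0,0,0,0,0,0],[0.15,0,0,0,0,0,0],[0.15,0,0,0,0,0,0],[0.15,0,0,0,0,0,0],[0.15,0,0,0,0,0,0]]
```

>>> step_arm(steps=[[1, 0, 0, 0, 0, 0, 0], [1, 0, 0, 0, 0, 0, 0], [1, -0.01, 0, -0.88, 0, 0, 0], [1, -0.01, 0, -0.88, 0, 0, 0], [1, -0.01, 0, -0.88, 0, 0, 0], [1, -0.01, 0, -0.88, 0, 0, 0], [1, -0.18, -0.93, 0, 0, 0, -0.09], [1, -0.17, -0.93, 0, 0, 0, -0.09], [1, -0.16, -0.93, 0, 0, 0, -0.09], [1, -0.15, -0.93, 0, 0, 0, -0.09]])

```text
time: 22.45
position: [0.4979, -0.1285, 0.1193]
tool_rot: [0.995, -0.098, 0.0, 0.0]
ft_force: [0.6, -0.1, -0.9]
grip_width: 0.0297
```

>>> step_arm(steps=[[1, -0.14, -0.93, 0, 0, 0, -0.09], [1, -0.13, -0.94, 0, 0, 0, -0.09], [1, -0.11, -0.94, 0, 0, 0, -0.09], [1, -0.1, -0.94, 0, 0, 0, -0.09], [1, -0.09, -0.94, 0, 0, 0, -0.09], [1, -0.08, -0.94, 0, 0, 0, -0.09], [1, -0.07, -0.94, 0, 0, 0, -0.09], [1, -0.05, -0.94, 0, 0, 0, -0.09], [1, -0.04, -0.94, 0, 0, 0, -0.09], [1, -0.03, -0.94, 0, 0, 0, -0.09]])

```text
time: 23.45
position: [0.5099, 0.1072, 0.1192]
tool_rot: [0.999, -0.035, -0.0, 0.0]
ft_force: [-0.1, -0.4, -0.2]
grip_width: 0.0296
```

>>> step_arm(steps=[[1, -0.02, -0.94, 0, 0, 0, -0.09], [1, -0.01, -0.94, 0, 0, 0, -0.09], [1, 0.01, -0.94, 0, 0, 0, -0.09], [1, 0.02, -0.94, 0, 0, 0, -0.09], [1, 0.03, -0.94, 0, 0, 0, -0.09], [1, 0.04, -0.94, 0, 0, 0, -0.09], [1, 0.05, -0.94, 0, 0, 0, -0.09], [1, 0.06, -0.94, 0, 0, 0, -0.09], [1, 0.08, -0.94, 0, 0, 0, -0.09], [1, 0.09, -0.94, 0, 0, 0, -0.09]])

```text
time: 24.45
position: [0.5218, 0.3421, 0.119]
tool_rot: [1.0, 0.028, -0.0, 0.0]
ft_force: [-0.2, 0.4, 0.4]
grip_width: 0.0294
```

>>> step_arm(steps=[[1, 0, 0, 0, 0, 0, 0], [1, 0, 0, 0.67, 0, 0, 0], [1, 0, 0, 0.67, 0, 0, 0], [1, 0, 0, 0.67, 0, 0, 0], [1, 0, 0, 0.67, 0, 0, 0], [1, 0, 0, 0.65, 0, 0, 0], [1, 0, 0, 0, 0, 0, 0], [0.2, 0, 0, 0, 0, 0, 0], [0.2, 0, 0, 0, 0, 0, 0], [0.2, 0, 0, 0, 0, 0, 0]])

```text
time: 25.45
position: [0.5229, 0.3415, 0.0368]
tool_rot: [1.0, 0.027, 0.001, -0.0]
ft_force: [-0.4, 0.6, -0.7]
grip_width: 0.0346
```

Run:
```python
from plan import *
p,_,_=pose()
plan([(p[0],p[1],.12,.055,.15),(.4965,-.306,.12,.69,-.15),(-.15,2)])
```

```text
t 25.45 at [0.5229 0.3415 0.0368] yaw 0.055 w 0.0346
34 rows
[[0.15,0,0,-0.83,0,0,0],[0.15,0,0,-0.83,0,0,0],[0.15,0,0,-0.83,0,0,0],[0.15,0,0,-0.83,0,0,0],[-0.15,-0.09,0.92,0,0,0,-0.16],[-0.15,-0.11,0.92,0,0,0,-0.16],[-0.15,-0.13,0.92,0,0,0,-0.16],[-0.15,-0.15,0.91,0,0,0,-0.16],[-0.15,-0.17,0.91,0,0,0,-0.16],[-0.15,-0.19,0.91,0,0,0,-0.16]]
[[-0.15,-0.21,0.9,0,0,0,-0.16],[-0.15,-0.23,0.9,0,0,0,-0.16],[-0.15,-0.25,0.89,0,0,0,-0.16],[-0.15,-0.27,0.88,0,0,0,-0.16],[-0.15,-0.29,0.88,0,0,0,-0.16],[-0.15,-0.31,0.87,0,0,0,-0.16],[-0.15,-0.33,0.86,0,0,0,-0.16],[-0.15,-0.35,0.86,0,0,0,-0.16],[-0.15,-0.37,0.85,0,0,0,-0.16],[-0.15,-0.39,0.84,0,0,0,-0.16]]
[[-0.15,-0.41,0.83,0,0,0,-0.16],[-0.15,-0.43,0.82,0,0,0,-0.16],[-0.15,-0.45,0.81,0,0,0,-0.16],[-0.15,-0.47,0.8,0,0,0,-0.16],[-0.15,-0.48,0.79,0,0,0,-0.16],[-0.15,-0.5,0.78,0,0,0,-0.16],[-0.15,-0.52,0.77,0,0,0,-0.16],[-0.15,-0.54,0.75,0,0,0,-0.16],[-0.15,-0.55,0.74,0,0,0,-0.16],[-0.15,-0.57,0.73,0,0,0,-0.16]]
[[-0.15,-0.59,0.72,0,0,0,-0.16],[-0.15,-0.6,0.7,0,0,0,-0.16],[-0.15,0,0,0,0,0,0],[-0.15,0,0,0,0,0,0],[-0.15,0,0,0,0,0,0],[-0.15,0,0,0,0,0,0],[-0.15,0,0,0,0,0,0],[-0.15,0,0,0,0,0,0],[-0.15,0,0,0,0,0,0],[-0.15,0,0,0,0,0,0]]
```

>>> step_arm(steps=[[0.15, 0, 0, -0.83, 0, 0, 0], [0.15, 0, 0, -0.83, 0, 0, 0], [0.15, 0, 0, -0.83, 0, 0, 0], [0.15, 0, 0, -0.83, 0, 0, 0], [-0.15, -0.09, 0.92, 0, 0, 0, -0.16], [-0.15, -0.11, 0.92, 0, 0, 0, -0.16], [-0.15, -0.13, 0.92, 0, 0, 0, -0.16], [-0.15, -0.15, 0.91, 0, 0, 0, -0.16], [-0.15, -0.17, 0.91, 0, 0, 0, -0.16], [-0.15, -0.19, 0.91, 0, 0, 0, -0.16]])

```text
time: 26.45
position: [0.5168, 0.2017, 0.1197]
tool_rot: [0.995, 0.095, 0.001, -0.0]
ft_force: [0.3, -0.6, -0.2]
grip_width: 0.0497
```

Run:
```python
from meas import *
im,d,ci=snap('top','t4')
rests('t4',(459,241,495,280),80,k=7,amin=100)
K,R,t=[np.array(ci[k]) for k in 'KRt']
for u in range(480,560,6):
    c=np.linalg.inv(K)@np.array([u,258,1.])*d[256:261,u].mean(); print(u,np.round(R.T@(c-t.ravel()),3))
```

```text
[476.7 257.9] 265 [ 0.49634537 -0.30528662] (63.78495788574219, 29.42746925354004) -0.8770969249993836
480 [ 0.495 -0.312  0.033]
486 [ 0.495 -0.324  0.032]
492 [ 0.5   -0.346  0.005]
498 [ 0.499 -0.357  0.011]
504 [ 0.498 -0.369  0.014]
510 [ 0.497 -0.379  0.021]
516 [ 0.497 -0.391  0.022]
522 [ 0.496 -0.402  0.027]
528 [ 0.496 -0.414  0.03 ]
534 [ 0.495 -0.424  0.036]
540 [ 0.496 -0.44   0.028]
546 [ 0.491 -0.436  0.065]
552 [ 0.486 -0.435  0.093]
558 [ 0.484 -0.44   0.11 ]
```

View pics/t4.png

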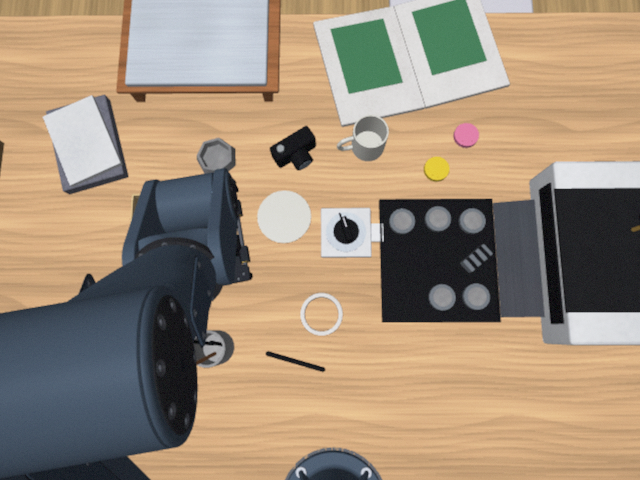

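>>> step_arm(steps=[[-0.15, -0.21, 0.9, 0, 0, 0, -0.16], [-0.15, -0.23, 0.9, 0, 0, 0, -0.16], [-0.15, -0.25, 0.89, 0, 0, 0, -0.16], [-0.15, -0.27, 0.88, 0, 0, 0, -0.16], [-0.15, -0.29, 0.88, 0, 0, 0, -0.16], [-0.15, -0.31, 0.87, 0, 0, 0, -0.16], [-0.15, -0.33, 0.86, 0, 0, 0, -0.16], [-0.15, -0.35, 0.86, 0, 0, 0, -0.16], [-0.15, -0.37, 0.85, 0, 0, 0, -0.16], [-0.15, -0.39, 0.84, 0, 0, 0, -0.16]])

```text
time: 27.5
position: [0.5074, -0.0295, 0.1196]
tool_rot: [0.979, 0.205, 0.001, 0.0]
ft_force: [0.9, 0.4, 0.4]
grip_width: 0.05
```

>>> step_arm(steps=[[-0.15, -0.41, 0.83, 0, 0, 0, -0.16], [-0.15, -0.43, 0.82, 0, 0, 0, -0.16], [-0.15, -0.45, 0.81, 0, 0, 0, -0.16], [-0.15, -0.47, 0.8, 0, 0, 0, -0.16], [-0.15, -0.48, 0.79, 0, 0, 0, -0.16], [-0.15, -0.5, 0.78, 0, 0, 0, -0.16], [-0.15, -0.52, 0.77, 0, 0, 0, -0.16], [-0.15, -0.54, 0.75, 0, 0, 0, -0.16], [-0.15, -0.55, 0.74, 0, 0, 0, -0.16], [-0.15, -0.57, 0.73, 0, 0, 0, -0.16]])

```text
time: 28.5
position: [0.496, -0.2609, 0.1196]
tool_rot: [0.95, 0.313, 0.0, 0.001]
ft_force: [0.4, 1.4, -0.1]
grip_width: 0.05
```

Run:
```python
from plan import *
plan([(.4965,-.3055,.10,.69,-.15),(.4965,-.3055,.031,.69,-.15,.7),(-.15,1),(1,4)])
```

```text
t 28.5 at [ 0.496  -0.2609  0.1196] yaw 0.637 w 0.05
11 rows
[[-0.15,-0.52,0.72,0.39,0,0,-0.19],[-0.15,-0.54,0.71,0.39,0,0,-0.19],[-0.15,0,0,0.69,0,0,0],[-0.15,0,0,0.69,0,0,0],[-0.15,0,0,0.69,0,0,0],[-0.15,0,0,0.69,0,0,0],[-0.15,0,0,0,0,0,0],[1,0,0,0,0,0,0],[1,0,0,0,0,0,0],[1,0,0,0,0,0,0]]
[[1,0,0,0,0,0,0],[1,0,0,0,0,0,0],[1,0,0,0,0,0,0],[1,0,0,0,0,0,0],[1,0,0,0,0,0,0],[1,0,0,0,0,0,0],[1,0,0,0,0,0,0],[1,0,0,0,0,0,0],[1,0,0,0,0,0,0],[1,0,0,0,0,0,0]]
```

>>> step_arm(steps=[[-0.15, -0.52, 0.72, 0.39, 0, 0, -0.19], [-0.15, -0.54, 0.71, 0.39, 0, 0, -0.19], [-0.15, 0, 0, 0.69, 0, 0, 0], [-0.15, 0, 0, 0.69, 0, 0, 0], [-0.15, 0, 0, 0.69, 0, 0, 0], [-0.15, 0, 0, 0.69, 0, 0, 0], [-0.15, 0, 0, 0, 0, 0, 0], [1, 0, 0, 0, 0, 0, 0], [1, 0, 0, 0, 0, 0, 0], [1, 0, 0, 0, 0, 0, 0]])

```text
time: 29.5
position: [0.4968, -0.3048, 0.0314]
tool_rot: [0.941, 0.338, 0.001, 0.001]
ft_force: [0.1, 0.3, -0.0]
grip_width: 0.0341
```

Run:
```python
from plan import *
cx,cy,t=.523,.342,.055
x,y=cx-.060*np.cos(t),cy-.060*np.sin(t); print(x,y)
plan([(1,2),(.4965,-.3055,.12,.69,1),(x,y,.12,t+np.pi/2,1),(1,2),(x,y,.037,t+np.pi/2,1,.8),(1,1),(.2,3),(x,y,.12,t+np.pi/2,.15)])
```

```text
0.4630907271257441 0.33870166349837594
t 29.5 at [ 0.4968 -0.3048  0.0314] yaw 0.689 w 0.0341
49 rows
[[1,0,0,0,0,0,0],[1,0,0,0,0,0,0],[1,-0.01,0,-0.89,0,0,0],[1,-0.01,0,-0.89,0,0,0],[1,-0.01,0,-0.89,0,0,0],[1,-0.01,0,-0.89,0,0,0],[1,0.55,-0.74,0,0,0,-0.24],[1,0.57,-0.72,0,0,0,-0.24],[1,0.6,-0.7,0,0,0,-0.24],[1,0.62,-0.68,0,0,0,-0.24]]
[[1,0.64,-0.66,0,0,0,-0.24],[1,0.66,-0.64,0,0,0,-0.24],[1,0.69,-0.62,0,0,0,-0.24],[1,0.71,-0.59,0,0,0,-0.24],[1,0.73,-0.57,0,0,0,-0.24],[1,0.74,-0.54,0,0,0,-0.24],[1,0.76,-0.52,0,0,0,-0.24],[1,0.78,-0.49,0,0,0,-0.24],[1,0.79,-0.47,0,0,0,-0.24],[1,0.81,-0.44,0,0,0,-0.24]]
[[1,0.82,-0.41,0,0,0,-0.24],[1,0.84,-0.39,0,0,0,-0.24],[1,0.85,-0.36,0,0,0,-0.24],[1,0.86,-0.33,0,0,0,-0.24],[1,0.87,-0.3,0,0,0,-0.24],[1,0.88,-0.27,0,0,0,-0.24],[1,0.89,-0.24,0,0,0,-0.24],[1,0.9,-0.21,0,0,0,-0.24],[1,0.9,-0.18,0,0,0,-0.24],[1,0.91,-0.15,0,0,0,-0.24]]
[[1,0.91,-0.12,0,0,0,-0.24],[1,0.92,-0.09,0,0,0,-0.24],[1,0.92,-0.06,0,0,0,-0.24],[1,0.92,-0.03,0,0,0,-0.24],[1,0,0,0,0,0,0],[1,0,0,0,0,0,0],[1,0,0,0.66,0,0,0],[1,0,0,0.66,0,0,0],[1,0,0,0.66,0,0,0],[1,0,0,0.66,0,0,0]]
[[1,0,0,0.66,0,0,0],[1,0,0,0,0,0,0],[0.2,0,0,0,0,0,0],[0.2,0,0,0,0,0,0],[0.2,0,0,0,0,0,0],[0.15,0,0,-0.83,0,0,0],[0.15,0,0,-0.83,0,0,0],[0.15,0,0,-0.83,0,0,0],[0.15,0,0,-0.83,0,0,0],[0.15,0,0,0,0,0,0]]
```

>>> step_arm(steps=[[1, 0, 0, 0, 0, 0, 0], [1, 0, 0, 0, 0, 0, 0], [1, 0, 0, -0.89, 0, 0, 0], [1, 0, 0, -0.89, 0, 0, 0], [1, 0, 0, -0.89, 0, 0, 0], [1, 0, 0, -0.89, 0, 0, 0], [1, 0.55, -0.74, 0, 0, 0, -0.24], [1, 0.57, -0.72, 0, 0, 0, -0.24], [1, 0.6, -0.7, 0, 0, 0, -0.24], [1, 0.62, -0.68, 0, 0, 0, -0.24]])

```text
time: 30.5
position: [0.4912, -0.2115, 0.1193]
tool_rot: [0.916, 0.4, -0.0, -0.0]
ft_force: [-0.1, 0.8, -0.0]
grip_width: 0.0301
```

>>> step_arm(steps=[[1, 0.64, -0.66, 0, 0, 0, -0.24], [1, 0.66, -0.64, 0, 0, 0, -0.24], [1, 0.69, -0.62, 0, 0, 0, -0.24], [1, 0.71, -0.59, 0, 0, 0, -0.24], [1, 0.73, -0.57, 0, 0, 0, -0.24], [1, 0.74, -0.54, 0, 0, 0, -0.24], [1, 0.76, -0.52, 0, 0, 0, -0.24], [1, 0.78, -0.49, 0, 0, 0, -0.24], [1, 0.79, -0.47, 0, 0, 0, -0.24], [1, 0.81, -0.44, 0, 0, 0, -0.24]])

```text
time: 31.5
position: [0.4795, 0.0186, 0.1193]
tool_rot: [0.837, 0.548, 0.0, -0.0]
ft_force: [0.2, 0.1, -0.2]
grip_width: 0.0298
```

>>> step_arm(steps=[[1, 0.82, -0.41, 0, 0, 0, -0.24], [1, 0.84, -0.39, 0, 0, 0, -0.24], [1, 0.85, -0.36, 0, 0, 0, -0.24], [1, 0.86, -0.33, 0, 0, 0, -0.24], [1, 0.87, -0.3, 0, 0, 0, -0.24], [1, 0.88, -0.27, 0, 0, 0, -0.24], [1, 0.89, -0.24, 0, 0, 0, -0.24], [1, 0.9, -0.21, 0, 0, 0, -0.24], [1, 0.9, -0.18, 0, 0, 0, -0.24], [1, 0.91, -0.15, 0, 0, 0, -0.24]])

```text
time: 32.5
position: [0.4672, 0.2486, 0.1192]
tool_rot: [0.734, 0.68, -0.0, -0.0]
ft_force: [0.7, 0.9, -0.2]
grip_width: 0.0297
```

>>> step_arm(steps=[[1, 0.91, -0.12, 0, 0, 0, -0.24], [1, 0.92, -0.09, 0, 0, 0, -0.24], [1, 0.92, -0.06, 0, 0, 0, -0.24], [1, 0.92, -0.03, 0, 0, 0, -0.24], [1, 0, 0, 0, 0, 0, 0], [1, 0, 0, 0, 0, 0, 0], [1, 0, 0, 0, 0, 0, 0], [1, 0, 0, 0.66, 0, 0, 0], [1, 0, 0, 0.66, 0, 0, 0], [1, 0, 0, 0, 0, 0, 0]])

```text
time: 33.5
position: [0.4612, 0.3378, 0.0845]
tool_rot: [0.688, 0.726, -0.002, -0.001]
ft_force: [0.2, -0.8, -1.0]
grip_width: 0.03
```

>>> step_arm(steps=[[1, 0, 0, 0.66, 0, 0, 0], [1, 0, 0, 0.66, 0, 0, 0], [1, 0, 0, 0.6, 0, 0, 0], [1, 0, 0, 0, 0, 0, 0], [1, 0, 0, 0, 0, 0, 0], [0.2, 0, 0, 0, 0, 0, 0], [0.2, 0, 0, 0, 0, 0, 0], [0.2, 0, 0, 0, 0, 0, 0], [0.2, 0, 0, -0.5, 0, 0, 0], [0.2, 0, 0, -0.8, 0, 0, 0]])

```text
time: 34.5
position: [0.4618, 0.3393, 0.0709]
tool_rot: [0.687, 0.727, -0.001, -0.0]
ft_force: [-0.0, 0.5, -0.2]
grip_width: 0.035
```

Run:
```python
from plan import *
p,_,_=pose()
plan([(p[0]+.01,p[1],.16,1.2,-.4),(.56,.12,.22,0,-.4)])
```

```text
t 34.5 at [0.4618 0.3393 0.0709] yaw 1.627 w 0.035
14 rows
[[-0.4,-0.01,0.1,-0.89,0,0,0.76],[-0.4,0.01,0.1,-0.89,0,0,0.76],[-0.4,0.02,0.1,-0.89,0,0,0.76],[-0.4,0.03,0.1,-0.89,0,0,0.76],[-0.4,-0.69,0.65,-0.24,0,0,0.86],[-0.4,-0.61,0.72,-0.24,0,0,0.86],[-0.4,-0.52,0.79,-0.24,0,0,0.86],[-0.4,-0.42,0.85,-0.24,0,0,0.86],[-0.4,-0.31,0.89,-0.24,0,0,0.86],[-0.4,-0.2,0.92,-0.24,0,0,0.86]]
[[-0.4,-0.09,0.94,-0.24,0,0,0.86],[-0.4,0.02,0.95,-0.24,0,0,0.86],[-0.4,0.13,0.94,-0.24,0,0,0.86],[-0.4,0.25,0.91,-0.24,0,0,0.86],[-0.4,0,0,0,0,0,0],[-0.4,0,0,0,0,0,0],[-0.4,0,0,0,0,0,0],[-0.4,0,0,0,0,0,0],[-0.4,0,0,0,0,0,0],[-0.4,0,0,0,0,0,0]]
```

>>> step_arm(steps=[[0.1, -0.01, 0.1, -0.89, 0, 0, 0.76], [-0.4, 0.01, 0.1, -0.89, 0, 0, 0.76], [-0.4, 0.02, 0.1, -0.89, 0, 0, 0.76], [-0.4, 0.03, 0.1, -0.89, 0, 0, 0.76], [-0.4, -0.69, 0.65, -0.24, 0, 0, 0.86], [-0.4, -0.61, 0.72, -0.24, 0, 0, 0.86], [-0.4, -0.52, 0.79, -0.24, 0, 0, 0.86], [-0.4, -0.42, 0.85, -0.24, 0, 0, 0.86], [-0.4, -0.31, 0.89, -0.24, 0, 0, 0.86], [-0.4, -0.2, 0.92, -0.24, 0, 0, 0.86]])

```text
time: 35.5
position: [0.526, 0.2076, 0.1972]
tool_rot: [0.972, 0.236, 0.001, 0.0]
ft_force: [0.2, 0.9, 0.2]
grip_width: 0.0608
```

```bash
cat >> meas.py <<'E'
def plate(fn,z=.008,amin=1000,verbose=1):
    im,d,ci=load(fn); hsv=cv2.cvtColor(im,cv2.COLOR_RGB2HSV)
    m=((hsv[...,1]<40)&(im.max(2)>120)).astype(np.uint8)
    m=cv2.morphologyEx(m,cv2.MORPH_OPEN,np.ones((3,3),np.uint8))
    for c in blobs(m,amin,1e5):
        W=np.array([ray(ci,u,v,z)[:2] for u,v in c[:,0]]).astype(np.float32)
        e=cv2.fitEllipse(W*1000)
        print(np.round(c[:,0].mean(0)),np.round(e[0],1),np.round(e[1],1))
def discs(fn,roi,th,z=.018,amin=100,amax=1e5):
    im,d,ci=load(fn); m=np.zeros(im.shape[:2],np.uint8); x0,y0,x1,y1=roi
    m[y0:y1,x0:x1]=(im[y0:y1,x0:x1].max(2)>th)
    for c in blobs(m,amin,amax):
        c=cv2.convexHull(c)
        W=np.array([ray(ci,u,v,z)[:2] for u,v in c[:,0]]).astype(np.float32)
        e=cv2.fitEllipse(W*1000); print(np.round(c[:,0].mean(0)),np.round(e[0],1),np.round(e[1],1))
E
python3 - <<'E'
from meas import *
for f in ['top0','w1','w2']: print(f);plate(f)
print('t4');snap('top','t5'); discs('t5',(384,200,498,320),80,amin=150)
print('w3');discs('w3',(384,184,470,245),120)
print('w2');discs('w2',(462,200,555,300),115);
E
```

```text
top0
[604. 328.] [ 350.8 -569.6] [ 74.9 187.3]
[321. 314.] [379.3  25.1] [87.5 87.8]
[349. 232.] [556.9 -31.1] [122.4 137.6]
[284. 216.] [592.4 108.2] [116.3 116.8]
[590. 175.] [ 687.9 -585.8] [ 65.9 263.3]
[ 81. 140.] [774.3 578.7] [141.6 222. ]
[430.  47.] [ 985.8 -180.2] [283.9 542.8]
[197.  42.] [1022.2  323.2] [251.7 404.1]
w1
[ 60. 250.] [369.8  25.6] [89.6 93.2]
[328. 223.] [554.8 -30.7] [126.2 140.3]
[292.  37.] [581.8  86.2] [ 63.  126.7]
w2
[613. 277.] [ 582.3 -238.2] [40.  41.5]
[508. 251.] [ 577.  -156.7] [40.9 41.7]
[334. 227.] [554.5 -30.3] [125.7 140.1]
[141. 108.] [591.6 109.3] [118.7 118.8]
t4
[443. 299.] [ 414.5 -230.9] [55.5 56.6]
[476. 297.] [ 416.1 -303.5] [55.9 56.6]
[471. 220.] [ 580.5 -304.1] [55.3 57. ]
[400. 220.] [ 580.  -150.9] [55.5 56.8]
[437. 217.] [ 585.4 -229.4] [55.4 56.5]
w3
[413. 216.] [ 579.4 -150.3] [54.4 55. ]
w2
[510. 251.] [ 579.2 -150.4] [53.5 53.9]
```

View pics/t5.png

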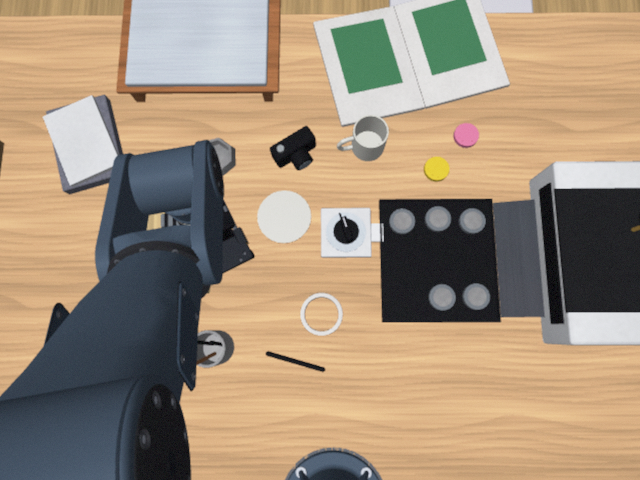

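Run:
```python
from plan import *
plan([(.580,-.1505,.075,0,-.48),(-.48,3),(.580,-.1505,.0295,0,-.48,.5),(-.48,2),(1,4)])
```

```text
t 35.55 at [0.5286 0.2048 0.1982] yaw 0.472 w 0.0609
29 rows
[[-0.48,-0.29,0.85,0.31,0,0,0.21],[-0.48,-0.26,0.86,0.31,0,0,0.21],[-0.48,-0.24,0.87,0.31,0,0,0.21],[-0.48,-0.21,0.87,0.31,0,0,0.21],[-0.48,-0.19,0.88,0.31,0,0,0.21],[-0.48,-0.16,0.88,0.31,0,0,0.21],[-0.48,-0.14,0.89,0.31,0,0,0.21],[-0.48,-0.11,0.89,0.31,0,0,0.21],[-0.48,-0.08,0.89,0.31,0,0,0.21],[-0.48,-0.06,0.9,0.31,0,0,0.21]]
[[-0.48,-0.03,0.9,0.31,0,0,0.21],[-0.48,0,0.9,0.31,0,0,0.21],[-0.48,0.02,0.9,0.31,0,0,0.21],[-0.48,0.05,0.9,0.31,0,0,0.21],[-0.48,0.08,0.89,0.31,0,0,0.21],[-0.48,0.1,0.89,0.31,0,0,0.21],[-0.48,0,0,0,0,0,0],[-0.48,0,0,0,0,0,0],[-0.48,0,0,0,0,0,0],[-0.48,0,0,0.45,0,0,0]]
[[-0.48,0,0,0.45,0,0,0],[-0.48,0,0,0.45,0,0,0],[-0.48,0,0,0.45,0,0,0],[-0.48,0,0,0,0,0,0],[-0.48,0,0,0,0,0,0],[1,0,0,0,0,0,0],[1,0,0,0,0,0,0],[1,0,0,0,0,0,0],[1,0,0,0,0,0,0],[1,0,0,0,0,0,0]]
```

>>> step_arm(steps=[[-0.48, -0.29, 0.85, 0.31, 0, 0, 0.21], [-0.48, -0.26, 0.86, 0.31, 0, 0, 0.21], [-0.48, -0.24, 0.87, 0.31, 0, 0, 0.21], [-0.48, -0.21, 0.87, 0.31, 0, 0, 0.21], [-0.48, -0.19, 0.88, 0.31, 0, 0, 0.21], [-0.48, -0.16, 0.88, 0.31, 0, 0, 0.21], [-0.48, -0.14, 0.89, 0.31, 0, 0, 0.21], [-0.48, -0.11, 0.89, 0.31, 0, 0, 0.21], [-0.48, -0.08, 0.89, 0.31, 0, 0, 0.21], [-0.48, -0.06, 0.9, 0.31, 0, 0, 0.21]])

```text
time: 36.55
position: [0.5607, -0.014, 0.1189]
tool_rot: [0.996, 0.094, 0.001, 0.0]
ft_force: [-0.5, -1.1, -0.0]
grip_width: 0.0644
```

>>> step_arm(steps=[[-0.48, -0.03, 0.9, 0.31, 0, 0, 0.21], [-0.48, 0, 0.9, 0.31, 0, 0, 0.21], [-0.48, 0.02, 0.9, 0.31, 0, 0, 0.21], [-0.48, 0.05, 0.9, 0.31, 0, 0, 0.21], [-0.48, 0.08, 0.89, 0.31, 0, 0, 0.21], [-0.48, 0.1, 0.89, 0.31, 0, 0, 0.21], [-0.48, 0, 0, 0, 0, 0, 0], [-0.48, 0, 0, 0, 0, 0, 0], [-0.48, 0, 0, 0, 0, 0, 0], [-0.48, 0, 0, 0, 0, 0, 0]])

```text
time: 37.55
position: [0.5814, -0.1453, 0.0723]
tool_rot: [1.0, 0.007, 0.0, -0.0]
ft_force: [0.1, 0.9, 0.2]
grip_width: 0.0643
```

Run:
```python
from plan import *
plan([(.580,-.1505,.0295,0,-.48,.5),(-.48,2),(1,4)])
```

```text
t 37.55 at [ 0.5814 -0.1453  0.0723] yaw 0.015 w 0.0643
10 rows
[[-0.48,-0.01,0.05,0.43,0,0,0.03],[-0.48,-0.01,0.05,0.43,0,0,0.03],[-0.48,-0.01,0.05,0.43,0,0,0.03],[-0.48,-0.01,0.05,0.43,0,0,0.03],[-0.48,0,0,0,0,0,0],[-0.48,0,0,0,0,0,0],[1,0,0,0,0,0,0],[1,0,0,0,0,0,0],[1,0,0,0,0,0,0],[1,0,0,0,0,0,0]]
```

>>> step_arm(steps=[[-0.48, -0.03, 0.1, 0.2, 0, 0, 0.06], [-0.48, -0.03, 0.1, 0.4, 0, 0, 0.06], [-0.48, 0, 0, 0.4, 0, 0, 0], [-0.48, 0, 0, 0.4, 0, 0, 0], [-0.48, 0, 0, 0.31, 0, 0, 0], [-0.48, 0, 0, 0, 0, 0, 0], [-0.48, 0, 0, 0, 0, 0, 0], [1, 0, 0, 0, 0, 0, 0], [1, 0, 0, 0, 0, 0, 0], [1, 0, 0, 0, 0, 0, 0]])

```text
time: 38.55
position: [0.5803, -0.1517, 0.0294]
tool_rot: [1.0, -0.002, 0.0, 0.0]
ft_force: [0.6, -0.3, 1.0]
grip_width: 0.0548
```

Run:
```python
from plan import *
p,_,_=pose(); off=p[:2]-np.array([.580,-.1505]); print(off)
plan([(1,1),(p[0],p[1],.12,0,1),(.592,.1085+off[1],.12,0,1),(1,2),(.592,.1085+off[1],.0345,0,1,.5)])
```

```text
[ 0.00031013 -0.00118419]
t 38.55 at [ 0.5803 -0.1517  0.0294] yaw -0.004 w 0.0548
25 rows
[[1,0,0,0,0,0,0],[1,0,0,-0.91,0,0,-0.01],[1,0,0,-0.91,0,0,-0.01],[1,0,0,-0.91,0,0,-0.01],[1,0,0,-0.91,0,0,-0.01],[1,0.04,-0.94,0,0,0,0],[1,0.04,-0.94,0,0,0,0],[1,0.04,-0.94,0,0,0,0],[1,0.04,-0.94,0,0,0,0],[1,0.04,-0.94,0,0,0,0]]
[[1,0.04,-0.94,0,0,0,0],[1,0.04,-0.94,0,0,0,0],[1,0.04,-0.94,0,0,0,0],[1,0.04,-0.94,0,0,0,0],[1,0.04,-0.94,0,0,0,0],[1,0.04,-0.94,0,0,0,0],[1,0,0,0,0,0,0],[1,0,0,0,0,0,0],[1,0,0,0.49,0,0,0],[1,0,0,0.49,0,0,0]]
[[1,0,0,0.49,0,0,0],[1,0,0,0.49,0,0,0],[1,0,0,0.49,0,0,0],[1,0,0,0.49,0,0,0],[1,0,0,0.49,0,0,0],[1,0,0,0,0,0,0],[1,0,0,0,0,0,0],[1,0,0,0,0,0,0],[1,0,0,0,0,0,0],[1,0,0,0,0,0,0]]
```

>>> step_arm(steps=[[1, 0, 0, 0, 0, 0, 0], [1, 0, 0, -0.91, 0, 0, 0], [1, 0, 0, -0.91, 0, 0, 0], [1, 0, 0, -0.91, 0, 0, 0], [1, 0, 0, -0.91, 0, 0, 0], [1, 0.04, -0.94, 0, 0, 0, 0], [1, 0.04, -0.94, 0, 0, 0, 0], [1, 0.04, -0.94, 0, 0, 0, 0], [1, 0.04, -0.94, 0, 0, 0, 0], [1, 0.04, -0.94, 0, 0, 0, 0]])

```text
time: 39.55
position: [0.5853, -0.0332, 0.1201]
tool_rot: [1.0, -0.002, -0.0, -0.0]
ft_force: [-0.0, -0.6, -0.3]
grip_width: 0.0548
```

>>> step_arm(steps=[[1, 0.04, -0.94, 0, 0, 0, 0], [1, 0.04, -0.94, 0, 0, 0, 0], [1, 0.04, -0.94, 0, 0, 0, 0], [1, 0.04, -0.94, 0, 0, 0, 0], [1, 0.04, -0.94, 0, 0, 0, 0], [1, 0.04, -0.94, 0, 0, 0, 0], [1, 0, 0, 0, 0, 0, 0], [1, 0, 0, 0.4, 0, 0, 0], [1, 0, 0, 0, 0, 0, 0], [1, 0, 0, 0, 0, 0, 0]])

```text
time: 40.55
position: [0.5915, 0.1058, 0.1093]
tool_rot: [1.0, -0.003, -0.001, 0.0]
ft_force: [-0.8, 0.2, -0.0]
grip_width: 0.055
```

Run:
```python
from plan import *
plan([(.592,.1073,.0345,0,1,.5)])
```

```text
t 40.55 at [0.5915 0.1058 0.1093] yaw -0.005 w 0.055
6 rows
[[1,0,-0.01,0.5,0,0,-0.01],[1,0,-0.01,0.5,0,0,-0.01],[1,0,-0.01,0.5,0,0,-0.01],[1,0,-0.01,0.5,0,0,-0.01],[1,0,-0.01,0.5,0,0,-0.01],[1,0,-0.01,0.5,0,0,-0.01],[1,0,0,0,0,0,0],[1,0,0,0,0,0,0],[1,0,0,0,0,0,0],[1,0,0,0,0,0,0]]
```

>>> step_arm(steps=[[1, 0.01, -0.03, 0.6, 0, 0, 0], [1, 0.01, -0.03, 0.6, 0, 0, 0], [1, 0, 0, 0.6, 0, 0, 0], [1, 0, 0, 0.6, 0, 0, 0], [1, 0, 0, 0.58, 0, 0, 0], [1, 0, 0, 0, 0, 0, 0], [1, 0, 0, 0, 0, 0, 0], [1, 0, 0, 0, 0, 0, 0], [-0.4, 0, 0, 0, 0, 0, 0], [-0.4, 0, 0, 0, 0, 0, 0]])

```text
time: 41.55
position: [0.5929, 0.1084, 0.0361]
tool_rot: [1.0, -0.002, 0.001, 0.0]
ft_force: [-0.4, -0.9, 1.1]
grip_width: 0.0599
```

>>> step_arm(steps=[[-0.48, 0, 0, 0, 0, 0, 0], [-0.48, 0, 0, -0.9, 0, 0, 0], [-0.48, 0, 0, -0.9, 0, 0, 0], [-0.48, 0, 0, -0.9, 0, 0, 0], [-0.48, 0, 0, -0.9, 0, 0, 0], [-0.48, 0, 0.94, 0, 0, 0, 0], [-0.48, 0, 0.94, 0, 0, 0, 0], [-0.48, 0, 0.94, 0, 0, 0, 0], [-0.48, 0, 0.94, 0, 0, 0, 0], [-0.48, 0, 0.94, 0, 0, 0, 0]])

```text
time: 42.55
position: [0.592, -0.01, 0.1259]
tool_rot: [1.0, -0.002, 0.0, 0.0]
ft_force: [0.8, -0.3, 0.2]
grip_width: 0.0648
```

Run:
```python
from meas import *
from plan import plan
im,d,ci=snap('wrist','w4')
plan([(.585,-.229,.075,0,-.48),(-.48,3),(.585,-.229,.0295,0,-.48,.5),(-.48,2),(1,4)])
```

```text
t 42.6 at [ 0.5926 -0.0136  0.1259] yaw -0.006 w 0.0645
23 rows
[[-0.48,-0.03,0.86,0.2,0,0,0],[-0.48,-0.03,0.86,0.2,0,0,0],[-0.48,-0.03,0.86,0.2,0,0,0],[-0.48,-0.03,0.86,0.2,0,0,0],[-0.48,-0.03,0.86,0.2,0,0,0],[-0.48,-0.03,0.86,0.2,0,0,0],[-0.48,-0.03,0.86,0.2,0,0,0],[-0.48,-0.03,0.86,0.2,0,0,0],[-0.48,-0.03,0.86,0.2,0,0,0],[-0.48,-0.03,0.86,0.2,0,0,0]]
[[-0.48,0,0,0,0,0,0],[-0.48,0,0,0,0,0,0],[-0.48,0,0,0,0,0,0],[-0.48,0,0,0.45,0,0,0],[-0.48,0,0,0.45,0,0,0],[-0.48,0,0,0.45,0,0,0],[-0.48,0,0,0.45,0,0,0],[-0.48,0,0,0,0,0,0],[-0.48,0,0,0,0,0,0],[1,0,0,0,0,0,0]]
[[1,0,0,0,0,0,0],[1,0,0,0,0,0,0],[1,0,0,0,0,0,0],[1,0,0,0,0,0,0],[1,0,0,0,0,0,0],[1,0,0,0,0,0,0],[1,0,0,0,0,0,0],[1,0,0,0,0,0,0],[1,0,0,0,0,0,0],[1,0,0,0,0,0,0]]
```

View pics/w4.png

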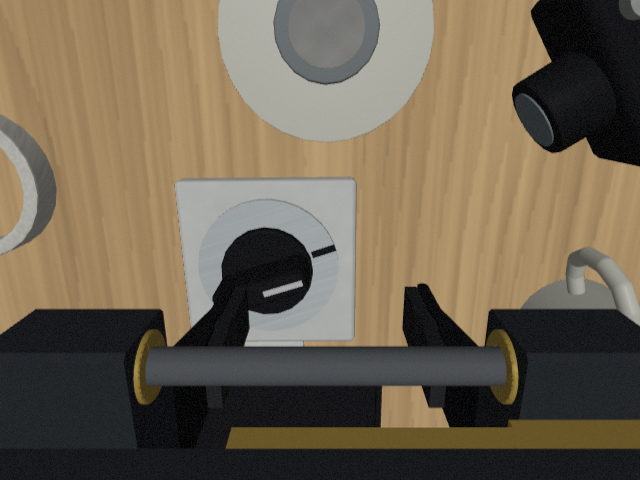

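The first coaster (327,28) looks centred on the plate. The second is next.

>>> step_arm(steps=[[-0.48, -0.03, 0.86, 0.2, 0, 0, 0], [-0.48, -0.03, 0.86, 0.2, 0, 0, 0], [-0.48, -0.03, 0.86, 0.2, 0, 0, 0], [-0.48, -0.03, 0.86, 0.2, 0, 0, 0], [-0.48, -0.03, 0.86, 0.2, 0, 0, 0], [-0.48, -0.03, 0.86, 0.2, 0, 0, 0], [-0.48, -0.03, 0.86, 0.2, 0, 0, 0], [-0.48, -0.03, 0.86, 0.2, 0, 0, 0], [-0.48, -0.03, 0.86, 0.2, 0, 0, 0], [-0.48, 0, 0, 0, 0, 0, 0]])

```text
time: 43.6
position: [0.5847, -0.2051, 0.0802]
tool_rot: [1.0, -0.003, 0.0, 0.001]
ft_force: [0.8, -0.3, -0.3]
grip_width: 0.0643
```

>>> step_arm(steps=[[-0.48, -0.03, 0.86, 0.2, 0, 0, 0], [-0.48, 0, 0, 0, 0, 0, 0], [-0.48, 0, 0, 0, 0, 0, 0], [-0.48, 0, 0, 0, 0, 0, 0], [-0.48, 0, 0, 0, 0, 0, 0], [-0.48, 0, 0, 0, 0, 0, 0], [-0.48, 0, 0, 0, 0, 0, 0], [-0.48, 0, 0, 0, 0, 0, 0], [-0.48, 0, 0, 0, 0, 0, 0], [-0.48, 0, 0, 0, 0, 0, 0]])

```text
time: 44.6
position: [0.5837, -0.2241, 0.0755]
tool_rot: [1.0, -0.002, -0.0, -0.0]
ft_force: [-1.1, -0.1, -0.1]
grip_width: 0.0639
```

Run:
```python
from plan import *
plan([(.585,-.229,.0295,0,-.48,.5),(-.48,2),(1,4)])
```

```text
t 44.6 at [ 0.5837 -0.2241  0.0755] yaw -0.004 w 0.0639
10 rows
[[-0.48,0.01,0.05,0.46,0,0,-0.01],[-0.48,0.01,0.05,0.46,0,0,-0.01],[-0.48,0.01,0.05,0.46,0,0,-0.01],[-0.48,0.01,0.05,0.46,0,0,-0.01],[-0.48,0,0,0,0,0,0],[-0.48,0,0,0,0,0,0],[1,0,0,0,0,0,0],[1,0,0,0,0,0,0],[1,0,0,0,0,0,0],[1,0,0,0,0,0,0]]
```

>>> step_arm(steps=[[-0.48, 0.02, 0.1, 0.2, 0, 0, 0], [-0.48, 0.02, 0.1, 0.4, 0, 0, 0], [-0.48, 0, 0, 0.4, 0, 0, 0], [-0.48, 0, 0, 0.4, 0, 0, 0], [-0.48, 0, 0, 0.44, 0, 0, 0], [-0.48, 0, 0, 0, 0, 0, 0], [-0.48, 0, 0, 0, 0, 0, 0], [1, 0, 0, 0, 0, 0, 0], [1, 0, 0, 0, 0, 0, 0], [1, 0, 0, 0, 0, 0, 0]])

```text
time: 45.6
position: [0.5851, -0.2292, 0.03]
tool_rot: [1.0, -0.002, 0.0, 0.0]
ft_force: [-0.2, 0.6, 0.6]
grip_width: 0.0548
```

Run:
```python
from plan import *
p,_,_=pose(); off=p[:2]-np.array([.585,-.229]); print(off)
plan([(1,1),(p[0],p[1],.12,0,1),(.592,.1085+off[1],.12,0,1),(1,2)])
```

```text
[ 5.23205143e-05 -2.19519290e-04]
t 45.6 at [ 0.5851 -0.2292  0.03  ] yaw -0.004 w 0.0548
22 rows
[[1,0,0,0,0,0,0],[1,0,0,-0.9,0,0,-0.01],[1,0,0,-0.9,0,0,-0.01],[1,0,0,-0.9,0,0,-0.01],[1,0,0,-0.9,0,0,-0.01],[1,0.02,-0.9,0,0,0,0],[1,0.02,-0.9,0,0,0,0],[1,0.02,-0.9,0,0,0,0],[1,0.02,-0.9,0,0,0,0],[1,0.02,-0.9,0,0,0,0]]
[[1,0.02,-0.9,0,0,0,0],[1,0.02,-0.9,0,0,0,0],[1,0.02,-0.9,0,0,0,0],[1,0.02,-0.9,0,0,0,0],[1,0.02,-0.9,0,0,0,0],[1,0.02,-0.9,0,0,0,0],[1,0.02,-0.9,0,0,0,0],[1,0.02,-0.9,0,0,0,0],[1,0.02,-0.9,0,0,0,0],[1,0.02,-0.9,0,0,0,0]]
[[1,0,0,0,0,0,0],[1,0,0,0,0,0,0],[1,0,0,0,0,0,0],[1,0,0,0,0,0,0],[1,0,0,0,0,0,0],[1,0,0,0,0,0,0],[1,0,0,0,0,0,0],[1,0,0,0,0,0,0],[1,0,0,0,0,0,0],[1,0,0,0,0,0,0]]
```

>>> step_arm(steps=[[1, 0, 0, -0.6, 0, 0, 0], [1, 0, 0, -0.95, 0, 0, 0], [1, 0, 0, -0.95, 0, 0, 0], [1, 0.02, -0.9, -0.9, 0, 0, 0], [1, 0.02, -0.9, -0.2, 0, 0, 0], [1, 0.02, -0.9, 0, 0, 0, 0], [1, 0.02, -0.9, 0, 0, 0, 0], [1, 0.02, -0.9, 0, 0, 0, 0], [1, 0.02, -0.9, 0, 0, 0, 0], [1, 0.02, -0.9, 0, 0, 0, 0]])

```text
time: 46.6
position: [0.589, -0.0707, 0.1209]
tool_rot: [1.0, -0.002, 0.001, 0.0]
ft_force: [0.8, 0.3, -0.9]
grip_width: 0.0545
```

>>> step_arm(steps=[[1, 0.02, -0.9, 0, 0, 0, 0], [1, 0.02, -0.9, 0, 0, 0, 0], [1, 0.02, -0.9, 0, 0, 0, 0], [1, 0.02, -0.9, 0, 0, 0, 0], [1, 0.02, -0.9, 0, 0, 0, 0], [1, 0.02, -0.9, 0, 0, 0, 0], [1, 0.02, -0.9, 0, 0, 0, 0], [1, 0.02, -0.9, 0, 0, 0, 0], [1, 0, 0, 0.3, 0, 0, 0], [1, 0, 0, 0.6, 0, 0, 0]])

```text
time: 47.6
position: [0.5947, 0.1088, 0.0987]
tool_rot: [1.0, -0.001, 0.002, 0.0]
ft_force: [-0.2, -0.3, -0.4]
grip_width: 0.055
```

>>> step_arm(steps=[[1, 0, 0, 0.5, 0, 0, 0], [1, 0, 0, 0.3, 0, 0, 0], [1, 0, 0, 0, 0, 0, 0], [1, 0, 0, 0, 0, 0, 0], [1, 0, 0, 0, 0, 0, 0], [1, 0, 0, 0, 0, 0, 0], [1, 0, 0, 0, 0, 0, 0], [1, 0, 0, 0, 0, 0, 0], [1, 0, 0, 0, 0, 0, 0], [1, 0, 0, 0, 0, 0, 0]])

```text
time: 48.6
position: [0.5935, 0.1084, 0.0771]
tool_rot: [1.0, -0.002, 0.0, 0.0]
ft_force: [-0.5, -0.6, -1.3]
grip_width: 0.0552
```

Run:
```python
from plan import *
plan([(.592,.1083,.049,0,1,.5)])
```

```text
t 48.6 at [0.5935 0.1084 0.0771] yaw -0.004 w 0.0552
3 rows
[[1,-0.02,0,0.37,0,0,-0.01],[1,-0.02,0,0.37,0,0,-0.01],[1,-0.02,0,0.37,0,0,-0.01],[1,0,0,0,0,0,0],[1,0,0,0,0,0,0],[1,0,0,0,0,0,0],[1,0,0,0,0,0,0],[1,0,0,0,0,0,0],[1,0,0,0,0,0,0],[1,0,0,0,0,0,0]]
```

>>> step_arm(steps=[[1, -0.02, 0, 0.37, 0, 0, 0], [1, -0.02, 0, 0.37, 0, 0, 0], [1, -0.02, 0, 0.38, 0, 0, 0], [1, 0, 0, 0, 0, 0, 0], [1, 0, 0, 0, 0, 0, 0], [1, 0, 0, 0, 0, 0, 0], [-0.4, 0, 0, 0, 0, 0, 0], [-0.4, 0, 0, 0, 0, 0, 0], [-0.4, 0, 0, 0, 0, 0, 0], [-0.4, 0, 0, 0, 0, 0, 0]])

```text
time: 49.6
position: [0.5921, 0.1084, 0.0492]
tool_rot: [1.0, -0.002, 0.0, 0.0]
ft_force: [-0.5, -0.7, 0.7]
grip_width: 0.0606
```

>>> step_arm(steps=[[-0.48, 0, 0, -0.9, 0, 0, 0], [-0.48, 0, 0, -0.9, 0, 0, 0], [-0.48, 0, 0, -0.9, 0, 0, 0], [-0.48, 0, 0.9, -0.2, 0, 0, 0], [-0.48, 0, 0.9, 0, 0, 0, 0], [-0.48, 0, 0.9, 0, 0, 0, 0], [-0.48, 0, 0.9, 0, 0, 0, 0], [-0.48, 0, 0, 0, 0, 0, 0], [-0.48, 0, 0, 0, 0, 0, 0], [-0.48, 0, 0, 0, 0, 0, 0]])

```text
time: 50.6
position: [0.5914, 0.0192, 0.1215]
tool_rot: [1.0, -0.002, -0.0, -0.0]
ft_force: [-0.2, -0.4, 0.5]
grip_width: 0.0643
```

Run:
```python
from meas import *
from plan import plan
im,d,ci=snap('wrist','w5')
im,d,ci=snap('top','t6')
plan([(.580,-.304,.075,0,-.48)])
```

```text
t 50.7 at [0.5915 0.0194 0.1214] yaw -0.003 w 0.0648
14 rows
[[-0.48,-0.03,0.92,0.13,0,0,0],[-0.48,-0.03,0.92,0.13,0,0,0],[-0.48,-0.03,0.92,0.13,0,0,0],[-0.48,-0.03,0.92,0.13,0,0,0],[-0.48,-0.03,0.92,0.13,0,0,0],[-0.48,-0.03,0.92,0.13,0,0,0],[-0.48,-0.03,0.92,0.13,0,0,0],[-0.48,-0.03,0.92,0.13,0,0,0],[-0.48,-0.03,0.92,0.13,0,0,0],[-0.48,-0.03,0.92,0.13,0,0,0]]
[[-0.48,-0.03,0.92,0.13,0,0,0],[-0.48,-0.03,0.92,0.13,0,0,0],[-0.48,-0.03,0.92,0.13,0,0,0],[-0.48,-0.03,0.92,0.13,0,0,0],[-0.48,0,0,0,0,0,0],[-0.48,0,0,0,0,0,0],[-0.48,0,0,0,0,0,0],[-0.48,0,0,0,0,0,0],[-0.48,0,0,0,0,0,0],[-0.48,0,0,0,0,0,0]]
```

View pics/w5.png

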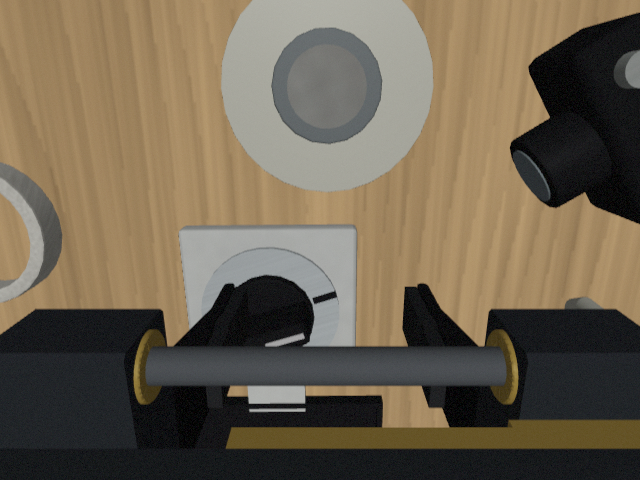

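The second coaster sits on the first at (327,85), with no lower rim showing. The third is next.

>>> step_arm(steps=[[-0.48, -0.03, 0.92, 0.13, 0, 0, 0], [-0.48, -0.03, 0.92, 0.13, 0, 0, 0], [-0.48, -0.03, 0.92, 0.13, 0, 0, 0], [-0.48, -0.03, 0.92, 0.13, 0, 0, 0], [-0.48, -0.03, 0.92, 0.13, 0, 0, 0], [-0.48, -0.03, 0.92, 0.13, 0, 0, 0], [-0.48, -0.03, 0.92, 0.13, 0, 0, 0], [-0.48, -0.03, 0.92, 0.13, 0, 0, 0], [-0.48, -0.03, 0.92, 0.13, 0, 0, 0], [-0.48, -0.03, 0.92, 0.13, 0, 0, 0]])

```text
time: 51.7
position: [0.5835, -0.2115, 0.0888]
tool_rot: [1.0, -0.001, -0.0, -0.0]
ft_force: [-0.3, 0.4, -1.0]
grip_width: 0.0646
```

>>> step_arm(steps=[[-0.48, -0.03, 0.92, 0.13, 0, 0, 0], [-0.48, -0.03, 0.92, 0.13, 0, 0, 0], [-0.48, -0.03, 0.92, 0.13, 0, 0, 0], [-0.48, -0.03, 0.92, 0.13, 0, 0, 0], [-0.48, 0, 0, 0, 0, 0, 0], [-0.48, 0, 0, 0, 0, 0, 0], [-0.48, 0, 0, 0, 0, 0, 0], [-0.48, 0, 0, 0, 0, 0, 0], [-0.48, 0, 0, 0, 0, 0, 0], [-0.48, 0, 0, 0, 0, 0, 0]])

```text
time: 52.7
position: [0.5801, -0.3029, 0.0762]
tool_rot: [1.0, -0.001, 0.0, 0.0]
ft_force: [-0.1, -0.6, -0.3]
grip_width: 0.0644
```

Run:
```python
from plan import *
from meas import *
plan([(.580,-.304,.0295,0,-.48,.5),(-.48,2),(1,4)])
im,d,ci=load('w5')
m=(im.max(2)<125).astype(np.uint8); m[:20]=0; m[150:]=0; m[:,:260]=0; m[:,395:]=0
for c in blobs(m,1000,1e5):
    W=np.array([ray(ci,u,v,.036)[:2] for u,v in c[:,0]]).astype(np.float32); print(cv2.fitEllipse(W*1000))
plate('w5')
```

```text
t 52.7 at [ 0.5801 -0.3029  0.0762] yaw -0.003 w 0.0644
10 rows
[[-0.48,0,0.01,0.47,0,0,-0.01],[-0.48,0,0.01,0.47,0,0,-0.01],[-0.48,0,0.01,0.47,0,0,-0.01],[-0.48,0,0.01,0.47,0,0,-0.01],[-0.48,0,0,0,0,0,0],[-0.48,0,0,0,0,0,0],[1,0,0,0,0,0,0],[1,0,0,0,0,0,0],[1,0,0,0,0,0,0],[1,0,0,0,0,0,0]]
((591.2486572265625, 108.48468780517578), (54.60989761352539, 54.95707702636719), 94.9685287475586)
[279. 277.] [556.1 -11.2] [ 97.4 118.7]
[ 22. 242.] [385.2  18.4] [50.3 75. ]
[327.  84.] [591.5 105.3] [108.1 121.9]
```

>>> step_arm(steps=[[-0.48, 0, 0.02, 0.35, 0, 0, 0], [-0.48, 0, 0.02, 0.4, 0, 0, 0], [-0.48, 0, 0, 0.4, 0, 0, 0], [-0.48, 0, 0, 0.4, 0, 0, 0], [-0.48, 0, 0, 0.3, 0, 0, 0], [-0.48, 0, 0, 0, 0, 0, 0], [-0.48, 0, 0, 0, 0, 0, 0], [1, 0, 0, 0, 0, 0, 0], [1, 0, 0, 0, 0, 0, 0], [1, 0, 0, 0, 0, 0, 0]])

```text
time: 53.7
position: [0.5803, -0.3048, 0.0303]
tool_rot: [1.0, -0.002, 0.0, 0.0]
ft_force: [0.5, 0.2, 1.0]
grip_width: 0.0547
```

Run:
```python
from plan import *
p,_,_=pose(); off=p[:2]-np.array([.580,-.304]); print(off)
plan([(p[0],p[1],.12,0,1),(.592,.1085+off[1],.12,0,1)])
```

```text
[ 0.00028141 -0.00080408]
t 53.7 at [ 0.5803 -0.3048  0.0303] yaw -0.004 w 0.0547
22 rows
[[1,0,0,-0.9,0,0,-0.01],[1,0,0,-0.9,0,0,-0.01],[1,0,0,-0.9,0,0,-0.01],[1,0,0,-0.9,0,0,-0.01],[1,0.03,-0.92,0,0,0,0],[1,0.03,-0.92,0,0,0,0],[1,0.03,-0.92,0,0,0,0],[1,0.03,-0.92,0,0,0,0],[1,0.03,-0.92,0,0,0,0],[1,0.03,-0.92,0,0,0,0]]
[[1,0.03,-0.92,0,0,0,0],[1,0.03,-0.92,0,0,0,0],[1,0.03,-0.92,0,0,0,0],[1,0.03,-0.92,0,0,0,0],[1,0.03,-0.92,0,0,0,0],[1,0.03,-0.92,0,0,0,0],[1,0.03,-0.92,0,0,0,0],[1,0.03,-0.92,0,0,0,0],[1,0.03,-0.92,0,0,0,0],[1,0.03,-0.92,0,0,0,0]]
[[1,0.03,-0.92,0,0,0,0],[1,0.03,-0.92,0,0,0,0],[1,0,0,0,0,0,0],[1,0,0,0,0,0,0],[1,0,0,0,0,0,0],[1,0,0,0,0,0,0],[1,0,0,0,0,0,0],[1,0,0,0,0,0,0],[1,0,0,0,0,0,0],[1,0,0,0,0,0,0]]
```

>>> step_arm(steps=[[1, 0, 0, -0.7, 0, 0, 0], [1, 0, 0, -0.95, 0, 0, 0], [1, 0, 0, -0.95, 0, 0, 0], [1, 0.03, -0.92, -0.9, 0, 0, 0], [1, 0.03, -0.92, -0.1, 0, 0, 0], [1, 0.03, -0.92, 0, 0, 0, 0], [1, 0.03, -0.92, 0, 0, 0, 0], [1, 0.03, -0.92, 0, 0, 0, 0], [1, 0.03, -0.92, 0, 0, 0, 0], [1, 0.03, -0.92, 0, 0, 0, 0]])

```text
time: 54.7
position: [0.586, -0.1428, 0.1213]
tool_rot: [1.0, -0.002, 0.001, 0.0]
ft_force: [0.9, -0.2, 0.3]
grip_width: 0.0551
```

>>> step_arm(steps=[[1, 0.03, -0.92, 0, 0, 0, 0], [1, 0.03, -0.92, 0, 0, 0, 0], [1, 0.03, -0.92, 0, 0, 0, 0], [1, 0.03, -0.92, 0, 0, 0, 0], [1, 0.03, -0.92, 0, 0, 0, 0], [1, 0.03, -0.92, 0, 0, 0, 0], [1, 0.03, -0.92, 0, 0, 0, 0], [1, 0.03, -0.92, 0, 0, 0, 0], [1, 0.03, -0.92, 0, 0, 0, 0], [1, 0.03, -0.92, 0, 0, 0, 0]])

```text
time: 55.7
position: [0.5945, 0.0874, 0.1213]
tool_rot: [1.0, -0.002, 0.001, 0.0]
ft_force: [0.4, -0.3, -0.2]
grip_width: 0.0551
```

>>> step_arm(steps=[[1, 0.03, -0.92, 0, 0, 0, 0], [1, 0, 0, 0.3, 0, 0, 0], [1, 0, 0, 0.6, 0, 0, 0], [1, 0, 0, 0.4, 0, 0, 0], [1, 0, 0, 0, 0, 0, 0], [1, 0, 0, 0, 0, 0, 0], [1, 0, 0, 0, 0, 0, 0], [1, 0, 0, 0, 0, 0, 0], [1, 0, 0, 0, 0, 0, 0], [1, 0, 0, 0, 0, 0, 0]])

```text
time: 56.7
position: [0.5951, 0.1093, 0.0875]
tool_rot: [1.0, -0.002, 0.0, 0.0]
ft_force: [0.6, -0.8, -0.6]
grip_width: 0.0544
```

Run:
```python
from plan import *
plan([(.592,.1078,.0630,0,1,.5)])
```

```text
t 56.7 at [0.5951 0.1093 0.0875] yaw -0.004 w 0.0544
2 rows
[[1,-0.06,0.03,0.49,0,0,-0.01],[1,-0.06,0.03,0.49,0,0,-0.01],[1,0,0,0,0,0,0],[1,0,0,0,0,0,0],[1,0,0,0,0,0,0],[1,0,0,0,0,0,0],[1,0,0,0,0,0,0],[1,0,0,0,0,0,0],[1,0,0,0,0,0,0],[1,0,0,0,0,0,0]]
```

>>> step_arm(steps=[[1, -0.06, 0.03, 0.33, 0, 0, 0], [1, -0.06, 0.03, 0.33, 0, 0, 0], [1, 0, 0, 0.32, 0, 0, 0], [1, 0, 0, 0, 0, 0, 0], [1, 0, 0, 0, 0, 0, 0], [1, 0, 0, 0, 0, 0, 0], [-0.4, 0, 0, 0, 0, 0, 0], [-0.4, 0, 0, 0, 0, 0, 0], [-0.4, 0, 0, 0, 0, 0, 0], [-0.4, 0, 0, 0, 0, 0, 0]])

```text
time: 57.7
position: [0.5921, 0.1079, 0.0629]
tool_rot: [1.0, -0.002, 0.0, -0.0]
ft_force: [-0.4, -0.5, 0.5]
grip_width: 0.0605
```

>>> step_arm(steps=[[-0.48, 0, 0, -0.9, 0, 0, 0], [-0.48, 0, 0, -0.9, 0, 0, 0], [-0.48, 0, 0, -0.6, 0, 0, 0], [-0.48, -0.2, 0.9, 0, 0, 0, 0], [-0.48, -0.3, 0.9, 0, 0, 0, 0], [-0.48, -0.4, 0.9, 0, 0, 0, 0], [-0.48, -0.4, 0.9, 0, 0, 0, 0], [-0.48, 0, 0, 0, 0, 0, 0], [-0.48, 0, 0, 0, 0, 0, 0], [-0.48, 0, 0, 0, 0, 0, 0]])

```text
time: 58.7
position: [0.5597, 0.0186, 0.1229]
tool_rot: [1.0, -0.002, 0.0, -0.0]
ft_force: [0.6, 0.1, 0.4]
grip_width: 0.0645
```

Run:
```python
from meas import *
from plan import plan
im,d,ci=snap('wrist','w6')
plan([(.4145,-.231,.075,0,-.48)])
snap('top','t7')
discs('t7',(384,280,498,320),80,amin=150)
```

```text
t 58.75 at [0.5597 0.0188 0.1229] yaw -0.003 w 0.0642
13 rows
[[-0.48,-0.44,0.77,0.15,0,0,0],[-0.48,-0.44,0.77,0.15,0,0,0],[-0.48,-0.44,0.77,0.15,0,0,0],[-0.48,-0.44,0.77,0.15,0,0,0],[-0.48,-0.45,0.77,0.15,0,0,0],[-0.48,-0.45,0.77,0.15,0,0,0],[-0.48,-0.45,0.77,0.15,0,0,0],[-0.48,-0.45,0.77,0.15,0,0,0],[-0.48,-0.45,0.77,0.15,0,0,0],[-0.48,-0.45,0.77,0.15,0,0,0]]
[[-0.48,-0.45,0.77,0.15,0,0,0],[-0.48,-0.45,0.77,0.15,0,0,0],[-0.48,-0.45,0.77,0.15,0,0,0],[-0.48,0,0,0,0,0,0],[-0.48,0,0,0,0,0,0],[-0.48,0,0,0,0,0,0],[-0.48,0,0,0,0,0,0],[-0.48,0,0,0,0,0,0],[-0.48,0,0,0,0,0,0],[-0.48,0,0,0,0,0,0]]
[443. 298.] [ 414.4 -230.8] [56.  56.6]
[476. 295.] [ 416.1 -303.3] [56.1 57.1]
```

View pics/w6.png

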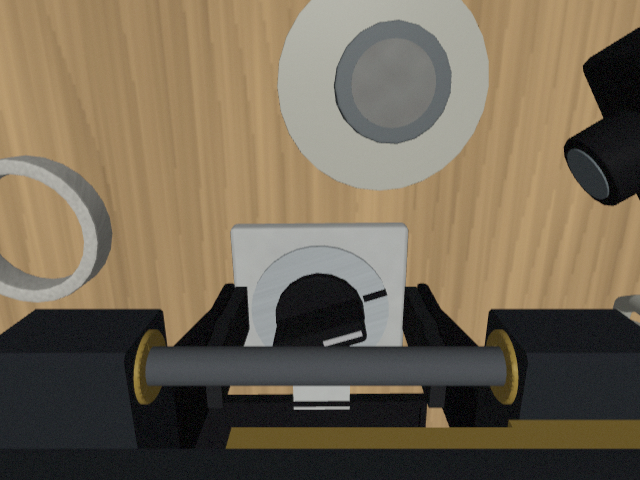

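The third coaster is on the stack at (392,82) with no offset visible. The fourth is next.

>>> step_arm(steps=[[-0.48, -0.44, 0.77, 0.15, 0, 0, 0], [-0.48, -0.44, 0.77, 0.15, 0, 0, 0], [-0.48, -0.44, 0.77, 0.15, 0, 0, 0], [-0.48, -0.44, 0.77, 0.15, 0, 0, 0], [-0.48, -0.45, 0.77, 0.15, 0, 0, 0], [-0.48, -0.45, 0.77, 0.15, 0, 0, 0], [-0.48, -0.45, 0.77, 0.15, 0, 0, 0], [-0.48, -0.45, 0.77, 0.15, 0, 0, 0], [-0.48, -0.45, 0.77, 0.15, 0, 0, 0], [-0.48, -0.45, 0.77, 0.15, 0, 0, 0]])

```text
time: 59.8
position: [0.4472, -0.1744, 0.0851]
tool_rot: [1.0, -0.001, 0.0, 0.0]
ft_force: [0.2, -0.2, -0.5]
grip_width: 0.0641
```

>>> step_arm(steps=[[-0.48, -0.45, 0.77, 0.15, 0, 0, 0], [-0.48, -0.45, 0.77, 0.15, 0, 0, 0], [-0.48, -0.45, 0.77, 0.15, 0, 0, 0], [-0.48, 0, 0, 0, 0, 0, 0], [-0.48, 0, 0, 0, 0, 0, 0], [-0.48, 0, 0, 0, 0, 0, 0], [-0.48, 0, 0, 0, 0, 0, 0], [-0.48, 0, 0, 0, 0, 0, 0], [-0.48, 0, 0, 0, 0, 0, 0], [-0.48, 0, 0, 0, 0, 0, 0]])

```text
time: 60.8
position: [0.4131, -0.2314, 0.0741]
tool_rot: [1.0, -0.002, 0.0, 0.0]
ft_force: [0.6, 0.7, -0.1]
grip_width: 0.0643
```

Run:
```python
from plan import *
plan([(.4145,-.231,.0295,0,-.48,.5)])
```

```text
t 60.8 at [ 0.4131 -0.2314  0.0741] yaw -0.003 w 0.0643
4 rows
[[-0.48,0.01,0,0.45,0,0,-0.01],[-0.48,0.01,0,0.45,0,0,-0.01],[-0.48,0.01,0,0.45,0,0,-0.01],[-0.48,0.01,0,0.45,0,0,-0.01],[-0.48,0,0,0,0,0,0],[-0.48,0,0,0,0,0,0],[-0.48,0,0,0,0,0,0],[-0.48,0,0,0,0,0,0],[-0.48,0,0,0,0,0,0],[-0.48,0,0,0,0,0,0]]
```

>>> step_arm(steps=[[-0.48, 0.03, -0.01, 0.3, 0, 0, 0], [-0.48, 0.03, -0.01, 0.4, 0, 0, 0], [-0.48, 0, 0, 0.4, 0, 0, 0], [-0.48, 0, 0, 0.4, 0, 0, 0], [-0.48, 0, 0, 0.27, 0, 0, 0], [-0.48, 0, 0, 0, 0, 0, 0], [-0.48, 0, 0, 0, 0, 0, 0], [1, 0, 0, 0, 0, 0, 0], [1, 0, 0, 0, 0, 0, 0], [1, 0, 0, 0, 0, 0, 0]])

```text
time: 61.8
position: [0.4146, -0.2313, 0.0301]
tool_rot: [1.0, -0.002, 0.0, 0.0]
ft_force: [0.2, 0.8, 0.6]
grip_width: 0.055
```

Run:
```python
from plan import *
p,_,_=pose(); off=p[:2]-np.array([.4145,-.231]); print(off)
plan([(p[0],p[1],.135,0,1),(.592,.1085+off[1],.135,0,1)])
```

```text
[ 0.00014639 -0.00033197]
t 61.8 at [ 0.4146 -0.2313  0.0301] yaw -0.004 w 0.055
22 rows
[[1,0,0,-0.84,0,0,-0.01],[1,0,0,-0.84,0,0,-0.01],[1,0,0,-0.84,0,0,-0.01],[1,0,0,-0.84,0,0,-0.01],[1,0,0,-0.84,0,0,-0.01],[1,0.42,-0.8,0,0,0,0],[1,0.42,-0.8,0,0,0,0],[1,0.42,-0.8,0,0,0,0],[1,0.42,-0.8,0,0,0,0],[1,0.42,-0.8,0,0,0,0]]
[[1,0.42,-0.8,0,0,0,0],[1,0.42,-0.8,0,0,0,0],[1,0.42,-0.8,0,0,0,0],[1,0.42,-0.8,0,0,0,0],[1,0.42,-0.8,0,0,0,0],[1,0.42,-0.8,0,0,0,0],[1,0.42,-0.8,0,0,0,0],[1,0.42,-0.8,0,0,0,0],[1,0.42,-0.8,0,0,0,0],[1,0.42,-0.8,0,0,0,0]]
[[1,0.42,-0.8,0,0,0,0],[1,0.42,-0.8,0,0,0,0],[1,0,0,0,0,0,0],[1,0,0,0,0,0,0],[1,0,0,0,0,0,0],[1,0,0,0,0,0,0],[1,0,0,0,0,0,0],[1,0,0,0,0,0,0],[1,0,0,0,0,0,0],[1,0,0,0,0,0,0]]
```

>>> step_arm(steps=[[1, 0, 0, -0.7, 0, 0, 0], [1, 0, 0, -0.95, 0, 0, 0], [1, 0, 0, -0.95, 0, 0, 0], [1, 0, 0, -0.95, 0, 0, 0], [1, 0.42, -0.8, -0.3, 0, 0, 0], [1, 0.42, -0.8, 0, 0, 0, 0], [1, 0.42, -0.8, 0, 0, 0, 0], [1, 0.42, -0.8, 0, 0, 0, 0], [1, 0.42, -0.8, 0, 0, 0, 0], [1, 0.42, -0.8, 0, 0, 0, 0]])

```text
time: 62.8
position: [0.4781, -0.1105, 0.1262]
tool_rot: [1.0, -0.002, 0.0, 0.0]
ft_force: [-0.5, -0.2, -0.4]
grip_width: 0.055
```

>>> step_arm(steps=[[1, 0.42, -0.8, 0, 0, 0, 0], [1, 0.42, -0.8, 0, 0, 0, 0], [1, 0.42, -0.8, 0, 0, 0, 0], [1, 0.42, -0.8, 0, 0, 0, 0], [1, 0.42, -0.8, 0, 0, 0, 0], [1, 0.42, -0.8, 0, 0, 0, 0], [1, 0.42, -0.8, 0, 0, 0, 0], [1, 0.42, -0.8, 0, 0, 0, 0], [1, 0.42, -0.8, 0, 0, 0, 0], [1, 0.42, -0.8, 0, 0, 0, 0]])

```text
time: 63.8
position: [0.5837, 0.0891, 0.1261]
tool_rot: [1.0, -0.002, -0.0, 0.0]
ft_force: [0.5, -1.4, -0.7]
grip_width: 0.0551
```

>>> step_arm(steps=[[1, 0.42, -0.8, 0, 0, 0, 0], [1, 0, 0, 0.3, 0, 0, 0], [1, 0, 0, 0.6, 0, 0, 0], [1, 0, 0, 0.1, 0, 0, 0], [1, 0, 0, 0, 0, 0, 0], [1, 0, 0, 0, 0, 0, 0], [1, 0, 0, 0, 0, 0, 0], [1, 0, 0, 0, 0, 0, 0], [1, 0, 0, 0, 0, 0, 0], [1, 0, 0, 0, 0, 0, 0]])

```text
time: 64.8
position: [0.5944, 0.1081, 0.1013]
tool_rot: [1.0, -0.002, 0.0, -0.0]
ft_force: [-0.1, -0.4, -0.0]
grip_width: 0.0554
```

Run:
```python
from plan import *
plan([(.592,.1082,.0772,0,1,.5)])
```

```text
t 64.8 at [0.5944 0.1081 0.1013] yaw -0.004 w 0.0554
2 rows
[[1,-0.05,0,0.48,0,0,-0.01],[1,-0.05,0,0.48,0,0,-0.01],[1,0,0,0,0,0,0],[1,0,0,0,0,0,0],[1,0,0,0,0,0,0],[1,0,0,0,0,0,0],[1,0,0,0,0,0,0],[1,0,0,0,0,0,0],[1,0,0,0,0,0,0],[1,0,0,0,0,0,0]]
```

>>> step_arm(steps=[[1, -0.05, 0, 0.33, 0, 0, 0], [1, -0.05, 0, 0.33, 0, 0, 0], [1, 0, 0, 0.3, 0, 0, 0], [1, 0, 0, 0, 0, 0, 0], [1, 0, 0, 0, 0, 0, 0], [1, 0, 0, 0, 0, 0, 0], [-0.4, 0, 0, 0, 0, 0, 0], [-0.4, 0, 0, 0, 0, 0, 0], [-0.4, 0, 0, 0, 0, 0, 0], [-0.4, 0, 0, 0, 0, 0, 0]])

```text
time: 65.8
position: [0.5918, 0.1081, 0.0771]
tool_rot: [1.0, -0.002, 0.0, -0.0]
ft_force: [0.3, -0.1, -0.4]
grip_width: 0.0609
```

>>> step_arm(steps=[[-0.48, 0, 0, -0.9, 0, 0, 0], [-0.48, 0, 0, -0.9, 0, 0, 0], [-0.48, 0, 0, -0.4, 0, 0, 0], [-0.48, -0.2, 0.9, 0, 0, 0, 0], [-0.48, -0.3, 0.9, 0, 0, 0, 0], [-0.48, -0.4, 0.9, 0, 0, 0, 0], [-0.48, -0.4, 0.9, 0, 0, 0, 0], [-0.48, 0, 0, 0, 0, 0, 0], [-0.48, 0, 0, 0, 0, 0, 0], [-0.48, 0, 0, 0, 0, 0, 0]])

```text
time: 66.8
position: [0.5594, 0.0189, 0.132]
tool_rot: [1.0, -0.002, 0.0, -0.0]
ft_force: [-1.4, 0.8, -0.9]
grip_width: 0.0645
```

Run:
```python
from meas import *
from plan import plan
im,d,ci=snap('wrist','w7')
plan([(.416,-.3033,.075,0,-.48)])
snap('top','t8')
discs('t8',(384,280,498,320),80,amin=150)
```

```text
t 66.85 at [0.5594 0.019  0.132 ] yaw -0.003 w 0.0646
15 rows
[[-0.48,-0.38,0.86,0.15,0,0,0],[-0.48,-0.38,0.86,0.15,0,0,0],[-0.48,-0.38,0.86,0.15,0,0,0],[-0.48,-0.38,0.86,0.15,0,0,0],[-0.48,-0.38,0.86,0.15,0,0,0],[-0.48,-0.38,0.86,0.15,0,0,0],[-0.48,-0.38,0.86,0.15,0,0,0],[-0.48,-0.38,0.86,0.15,0,0,0],[-0.48,-0.38,0.86,0.15,0,0,0],[-0.48,-0.38,0.86,0.15,0,0,0]]
[[-0.48,-0.38,0.86,0.15,0,0,0],[-0.48,-0.38,0.86,0.15,0,0,0],[-0.48,-0.38,0.86,0.15,0,0,0],[-0.48,-0.38,0.86,0.15,0,0,0],[-0.48,-0.38,0.86,0.15,0,0,0],[-0.48,0,0,0,0,0,0],[-0.48,0,0,0,0,0,0],[-0.48,0,0,0,0,0,0],[-0.48,0,0,0,0,0,0],[-0.48,0,0,0,0,0,0]]
[476. 295.] [ 416.1 -303.3] [56.1 57.1]
```

View pics/w7.png

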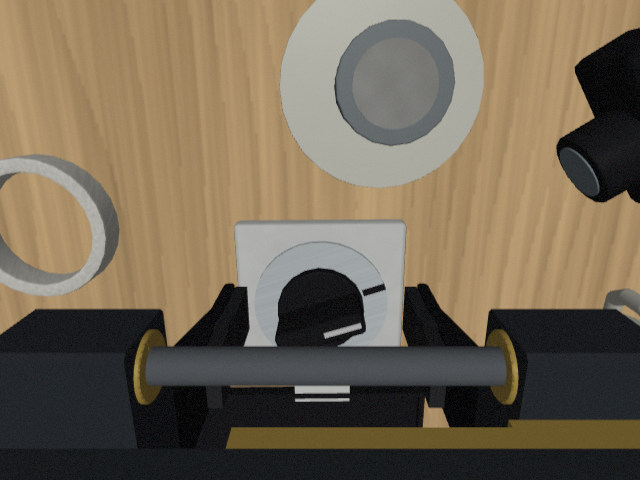

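The fourth coaster is on the stack at (395,82). The last one is at (476,295) in the top view.

>>> step_arm(steps=[[-0.48, -0.38, 0.86, 0.15, 0, 0, 0], [-0.48, -0.38, 0.86, 0.15, 0, 0, 0], [-0.48, -0.38, 0.86, 0.15, 0, 0, 0], [-0.48, -0.38, 0.86, 0.15, 0, 0, 0], [-0.48, -0.38, 0.86, 0.15, 0, 0, 0], [-0.48, -0.38, 0.86, 0.15, 0, 0, 0], [-0.48, -0.38, 0.86, 0.15, 0, 0, 0], [-0.48, -0.38, 0.86, 0.15, 0, 0, 0], [-0.48, -0.38, 0.86, 0.15, 0, 0, 0], [-0.48, -0.38, 0.86, 0.15, 0, 0, 0]])

```text
time: 67.9
position: [0.4634, -0.1967, 0.0944]
tool_rot: [1.0, -0.001, 0.0, 0.0]
ft_force: [1.6, 0.0, -0.4]
grip_width: 0.0642
```

>>> step_arm(steps=[[-0.48, -0.38, 0.86, 0.15, 0, 0, 0], [-0.48, -0.38, 0.86, 0.15, 0, 0, 0], [-0.48, -0.38, 0.86, 0.15, 0, 0, 0], [-0.48, -0.38, 0.86, 0.15, 0, 0, 0], [-0.48, -0.38, 0.86, 0.15, 0, 0, 0], [-0.48, 0, 0, 0, 0, 0, 0], [-0.48, 0, 0, 0, 0, 0, 0], [-0.48, 0, 0, 0, 0, 0, 0], [-0.48, 0, 0, 0, 0, 0, 0], [-0.48, 0, 0, 0, 0, 0, 0]])

```text
time: 68.9
position: [0.4156, -0.3028, 0.0759]
tool_rot: [1.0, -0.001, 0.0, -0.0]
ft_force: [0.6, -0.8, 1.2]
grip_width: 0.0646
```

Run:
```python
from plan import *
plan([(.416,-.3033,.0297,0,-.48,.5)])
```

```text
t 68.9 at [ 0.4156 -0.3028  0.0759] yaw -0.002 w 0.0646
4 rows
[[-0.48,0,0,0.46,0,0,0],[-0.48,0,0,0.46,0,0,0],[-0.48,0,0,0.46,0,0,0],[-0.48,0,0,0.46,0,0,0],[-0.48,0,0,0,0,0,0],[-0.48,0,0,0,0,0,0],[-0.48,0,0,0,0,0,0],[-0.48,0,0,0,0,0,0],[-0.48,0,0,0,0,0,0],[-0.48,0,0,0,0,0,0]]
```

>>> step_arm(steps=[[-0.48, 0.02, 0.02, 0.34, 0, 0, 0], [-0.48, 0, 0, 0.4, 0, 0, 0], [-0.48, 0, 0, 0.4, 0, 0, 0], [-0.48, 0, 0, 0.4, 0, 0, 0], [-0.48, 0, 0, 0.3, 0, 0, 0], [-0.48, 0, 0, 0, 0, 0, 0], [-0.48, 0, 0, 0, 0, 0, 0], [1, 0, 0, 0, 0, 0, 0], [1, 0, 0, 0, 0, 0, 0], [1, 0, 0, 0, 0, 0, 0]])

```text
time: 69.9
position: [0.4158, -0.3044, 0.0301]
tool_rot: [1.0, -0.002, 0.0, 0.0]
ft_force: [-0.3, -0.8, -0.6]
grip_width: 0.0548
```

Run:
```python
from plan import *
p,_,_=pose(); off=p[:2]-np.array([.416,-.3033]); print(off)
plan([(p[0],p[1],.135,0,1),(.592,.1085+off[1],.135,0,1)])
```

```text
[-0.000153   -0.00110974]
t 69.9 at [ 0.4158 -0.3044  0.0301] yaw -0.004 w 0.0548
24 rows
[[1,0,0,-0.84,0,0,-0.01],[1,0,0,-0.84,0,0,-0.01],[1,0,0,-0.84,0,0,-0.01],[1,0,0,-0.84,0,0,-0.01],[1,0,0,-0.84,0,0,-0.01],[1,0.37,-0.87,0,0,0,0],[1,0.37,-0.87,0,0,0,0],[1,0.37,-0.87,0,0,0,0],[1,0.37,-0.87,0,0,0,0],[1,0.37,-0.87,0,0,0,0]]
[[1,0.37,-0.87,0,0,0,0],[1,0.37,-0.87,0,0,0,0],[1,0.37,-0.87,0,0,0,0],[1,0.37,-0.87,0,0,0,0],[1,0.37,-0.87,0,0,0,0],[1,0.37,-0.87,0,0,0,0],[1,0.37,-0.87,0,0,0,0],[1,0.37,-0.87,0,0,0,0],[1,0.37,-0.87,0,0,0,0],[1,0.37,-0.87,0,0,0,0]]
[[1,0.37,-0.87,0,0,0,0],[1,0.37,-0.87,0,0,0,0],[1,0.37,-0.87,0,0,0,0],[1,0.37,-0.87,0,0,0,0],[1,0,0,0,0,0,0],[1,0,0,0,0,0,0],[1,0,0,0,0,0,0],[1,0,0,0,0,0,0],[1,0,0,0,0,0,0],[1,0,0,0,0,0,0]]
```

>>> step_arm(steps=[[1, 0, 0, -0.7, 0, 0, 0], [1, 0, 0, -0.9, 0, 0, 0], [1, 0, 0, -0.9, 0, 0, 0], [1, 0, 0, -0.9, 0, 0, 0], [1, 0.37, -0.87, -0.8, 0, 0, 0], [1, 0.37, -0.87, 0, 0, 0, 0], [1, 0.37, -0.87, 0, 0, 0, 0], [1, 0.37, -0.87, 0, 0, 0, 0], [1, 0.37, -0.87, 0, 0, 0, 0], [1, 0.37, -0.87, 0, 0, 0, 0]])

```text
time: 70.9
position: [0.4719, -0.1729, 0.135]
tool_rot: [1.0, -0.002, 0.0, 0.0]
ft_force: [1.0, 0.1, -0.8]
grip_width: 0.0547
```

>>> step_arm(steps=[[1, 0.37, -0.87, 0, 0, 0, 0], [1, 0.37, -0.87, 0, 0, 0, 0], [1, 0.37, -0.87, 0, 0, 0, 0], [1, 0.37, -0.87, 0, 0, 0, 0], [1, 0.37, -0.87, 0, 0, 0, 0], [1, 0.37, -0.87, 0, 0, 0, 0], [1, 0.37, -0.87, 0, 0, 0, 0], [1, 0.37, -0.87, 0, 0, 0, 0], [1, 0.37, -0.87, 0, 0, 0, 0], [1, 0.37, -0.87, 0, 0, 0, 0]])

```text
time: 71.9
position: [0.5651, 0.0443, 0.1349]
tool_rot: [1.0, -0.002, -0.0, 0.0]
ft_force: [0.2, -0.9, 0.2]
grip_width: 0.0552
```

>>> step_arm(steps=[[1, 0.37, -0.87, 0, 0, 0, 0], [1, 0.37, -0.87, 0, 0, 0, 0], [1, 0.33, -0.87, 0, 0, 0, 0], [1, 0, 0, 0.3, 0, 0, 0], [1, 0, 0, 0.4, 0, 0, 0], [1, 0, 0, 0, 0, 0, 0], [1, 0, 0, 0, 0, 0, 0], [1, 0, 0, 0, 0, 0, 0], [1, 0, 0, 0, 0, 0, 0], [1, 0, 0, 0, 0, 0, 0]])

```text
time: 72.9
position: [0.5922, 0.1081, 0.1176]
tool_rot: [1.0, -0.002, 0.0, -0.0]
ft_force: [0.4, 0.1, -0.3]
grip_width: 0.0547
```

Run:
```python
from plan import *
plan([(.592,.1078,.0912,0,1,.5)])
```

```text
t 72.9 at [0.5922 0.1081 0.1176] yaw -0.004 w 0.0547
3 rows
[[1,0,0,0.35,0,0,-0.01],[1,0,0,0.35,0,0,-0.01],[1,0,0,0.35,0,0,-0.01],[1,0,0,0,0,0,0],[1,0,0,0,0,0,0],[1,0,0,0,0,0,0],[1,0,0,0,0,0,0],[1,0,0,0,0,0,0],[1,0,0,0,0,0,0],[1,0,0,0,0,0,0]]
```

>>> step_arm(steps=[[1, 0, 0.01, 0.35, 0, 0, 0], [1, 0, 0, 0.35, 0, 0, 0], [1, 0, 0, 0.35, 0, 0, 0], [1, 0, 0, 0, 0, 0, 0], [1, 0, 0, 0, 0, 0, 0], [1, 0, 0, 0, 0, 0, 0], [-0.4, 0, 0, 0, 0, 0, 0], [-0.4, 0, 0, 0, 0, 0, 0], [-0.4, 0, 0, 0, 0, 0, 0], [-0.4, 0, 0, 0, 0, 0, 0]])

```text
time: 73.9
position: [0.5921, 0.1081, 0.0912]
tool_rot: [1.0, -0.002, 0.0, 0.0]
ft_force: [0.2, -0.4, -1.0]
grip_width: 0.0609
```

>>> step_arm(steps=[[-0.48, 0, 0, -0.9, 0, 0, 0], [-0.48, 0, 0, -0.9, 0, 0, 0], [-0.48, 0, 0, -0.9, 0, 0, 0], [-0.48, -0.2, 0.9, -0.9, 0, 0, 0], [-0.48, -0.3, 0.9, -0.9, 0, 0, 0], [-0.48, -0.4, 0.9, -0.9, 0, 0, 0], [-0.48, -0.4, 0.9, 0, 0, 0, 0], [-0.48, -0.4, 0.9, 0, 0, 0, 0], [-0.48, -0.4, 0.9, 0, 0, 0, 0], [-0.48, 0, 0, 0, 0, 0, 0]])

```text
time: 74.9
position: [0.5379, -0.0287, 0.2262]
tool_rot: [1.0, -0.003, -0.0, 0.0]
ft_force: [0.3, -0.1, -0.9]
grip_width: 0.0643
```

>>> step_arm(steps=[[-0.48, -0.4, 0.9, 0, 0, 0, 0], [-0.48, -0.4, 0.9, 0, 0, 0, 0], [-0.48, -0.4, 0.9, 0, 0, 0, 0], [-0.48, -0.4, 0.9, 0, 0, 0, 0], [-0.48, -0.4, 0.9, 0, 0, 0, 0], [-0.48, 0, 0, 0, 0, 0, 0], [-0.48, 0, 0, 0, 0, 0, 0], [-0.48, 0, 0, 0, 0, 0, 0], [-0.48, 0, 0, 0, 0, 0, 0], [-0.48, 0, 0, 0, 0, 0, 0]])

```text
time: 75.9
position: [0.4889, -0.1381, 0.226]
tool_rot: [1.0, -0.001, 0.0, -0.0]
ft_force: [-0.2, -0.7, 0.1]
grip_width: 0.0644
```

Run:
```python
from meas import *
snap('wrist','w8')
snap('top','t9');snap('scene','s9')
for f,(a,b,c,d) in [('t9',(110,130,410,350)),('s9',(150,160,510,430))]:
    im=cv2.imread(f'pics/{f}.png')[b:d,a:c]; cv2.imwrite(f'pics/{f}c.png',cv2.resize(im,None,fx=2,fy=2,interpolation=cv2.INTER_CUBIC))
```

```text
(no output)
```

View pics/t9c.png

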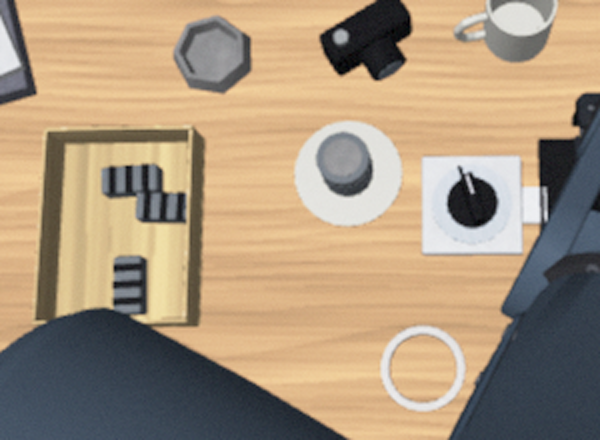

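View pics/s9c.png

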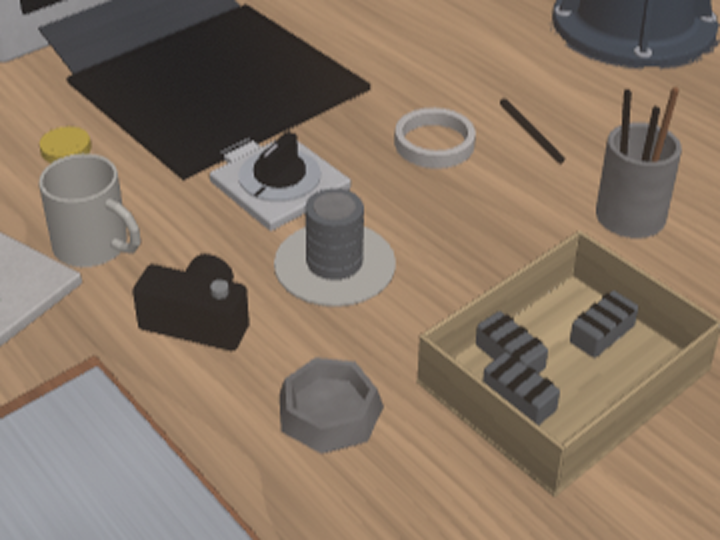

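View pics/w8.png

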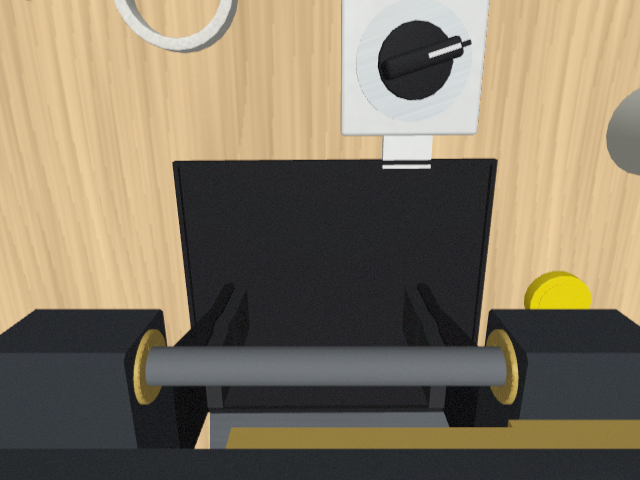

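All three rests are in the tote at crop pixels (132,180), (161,207) and (129,285); one has been nudged but is still inside. The stack at (345,162) is upright and the tray is empty. I'll run a last numeric check.

Run:
```python
from meas import *
im,d,ci=load('t9')
f=lambda u,v:((u+.5)/2-.5+110,(v+.5)/2-.5+130)
c=np.array([.523,.342]);t=.055
for p in [(132,180),(161,207),(129,285)]:
    w=ray(ci,*f(*p),.032)[:2]-c; print('rest tote',np.round([w@[np.cos(t),np.sin(t)],w@[-np.sin(t),np.cos(t)]],3))
# stack top face: depth-based segmentation
K,R,T=ci['K'],ci['R'],ci['t'].ravel()
v,u=np.mgrid[180:240,255:315]; X=(np.linalg.inv(K)@np.stack([u.ravel(),v.ravel(),np.ones(u.size)]))*d[180:240,255:315].ravel()
W=(R.T@(X-T[:,None])).T; top=W[(W[:,2]>.07)]; print(len(top),top.mean(0),np.percentile(top[:,2],[5,95]),(top.min(0)+top.max(0))/2,np.ptp(top,axis=0))
A=np.c_[top[:,:2],np.ones(len(top))]; print('tilt',np.linalg.lstsq(A,top[:,2],rcond=None)[0][:2])
plate('t9')
# knob in w2 (best view)
im,d,ci=load('w8')
a=ray(ci,430,55,.056);b=ray(ci,462,45,.056);o=ray(ci,415,60,.024); m=ray(ci,468,42,.017)
print('ptr',np.arctan2(*(b-a)[[1,0]]),'mark',np.arctan2(*(m-o)[[1,0]]))
im,d,ci=load('w2')
a=ray(ci,326,247,.056);b=ray(ci,326,211,.056); m=ray(ci,325,188,.017);n=ray(ci,325,168,.017);o=ray(ci,326,233,.024)
print('ptr',np.arctan2(*(b-a)[[1,0]]),'mark',np.arctan2(*(n-m)[[1,0]]),np.arctan2(*(n-o)[[1,0]]))
print(status.get_obs()['time'])
```

```text
rest tote [ 0.056 -0.004]
rest tote [ 0.024 -0.036]
rest tote [-0.059 -0.002]
573 [0.58242889 0.1040373  0.10906089] [0.07452992 0.08182046] [0.47903826 0.07422719 0.57047061] [0.27716238 0.12186061 1.00050121]
tilt [-3.19635971 -1.19193303]
[321. 314.] [379.1  25.3] [88.1 88.3]
[349. 232.] [557.  -31.4] [122.  138.8]
[284. 216.] [592.4 108.3] [116.7 117. ]
[574. 253.] [ 522.  -565.3] [266.7 428.7]
[ 82. 140.] [775.2 577.2] [159.8 227.4]
[418.  62.] [ 963.  -163.7] [318.3 558.1]
[197.  42.] [1021.1  321.9] [254.  405.5]
ptr 0.28534699327627955 mark 0.3123892666487563
ptr 0.3097028835335355 mark 0.30902922300952157 0.32424858640538917
76.05
```

Run:
```python
from meas import *
im,d,ci=load('t9')
K,R,T=ci['K'],ci['R'],ci['t'].ravel()
v,u=np.mgrid[180:240,255:315]; X=(np.linalg.inv(K)@np.stack([u.ravel(),v.ravel(),np.ones(u.size)]))*d[180:240,255:315].ravel()
W=(R.T@(X-T[:,None])).T; top=W[(W[:,2]>.07)&(W[:,2]<.09)]
A=np.c_[top[:,:2],np.ones(len(top))]; print(len(top),np.median(top,axis=0),'tilt',np.linalg.lstsq(A,top[:,2],rcond=None)[0][:2])
print(cv2.minEnclosingCircle((top[:,:2]*1000).astype(np.float32)))
```

```text
555 [0.59068694 0.10644846 0.07790088] tilt [ 0.01187578 -0.00042966]
((591.6705932617188, 107.27969360351562), 28.264999389648438)
```

Run:
```python
from rig import robot
print(robot.hand_in())
```

```text
the job is handed in; nothing more can be done
None
```

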